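# Restock a gravity-feed kit lane: oldest carton out, new carton in behind, retainer clamped

### The job

Take the oldest reagent-kit carton, the one against the front stop, out of the sloped lane and stand it upright in the steel tray, leaving the other two in the lane to roll up to the stop. Then load the kit from the cardboard shipper behind them, upright with its label to the front; in the shipper only its narrow sides can be gripped and in the lane only its front and back, so set it down on the bench and take it again the other way. Finally slide the retainer up gently until the row is felt solid against the stop and swing its cam lever forward and fully down to clamp it there; drop nothing and leave the timer, marker and jar where they are.

Things in the scene. Friction and masses are not known exactly. Their poses are not given: they have to be found in the camera images.
- lane: Fixed sloped gravity lane, 292 mm long, 75 wide, 61 wide inside, of aluminium and steel. Origin on the bench under the inner face of its front stop; x points along the lane, uphill to the open rear loading end; z up. Grey skate wheels 18 mm apart turn freely: cartons roll down to the stop by themselves at about 0.1 m/s.
- track (a point): Lane's track frame: origin at the foot of the front stop's inner face on the wheel tops, 36 mm over the bench, mid-width; x uphill along the wheels (slope 8 deg, 0.14 rad), z square to them. Stop 29 mm high with thumb gap. Side guides: 12 mm high up to x = 50 mm (pick window), from there to the rear 60 mm with outward flared lips to 67 mm. Guide faces at y = +-30.5 mm.
- carton_front: Oldest reagent kit: white rigid carton with a grey band, 40 deep (x) x 56 wide (y) x 64 mm high, about 0.12 kg. Origin at centre of its underside, z up, label on its -x face. It stands in the lane tilted with the slope, against the front stop, its sides free in the pick window.
- carton_mid: Second kit in the lane, same carton and axes, touching the first from behind. It rolls to the stop when the first is lifted out. Stays in the lane.
- carton_rear: Third kit in the lane, same carton and axes, behind the second. Stays in the lane.
- carton_new: New kit, same carton (40 x 56 x 64 mm) and axes, standing in one of the two cells of the shipper, underside 3 mm over the bench. Its label face (-x) must look to the front stop when in the lane.
- retainer (a joint): Slide of the retainer, m: 0 = face 198 mm behind the stop, grows as it slides downhill to the stop (face at 0.198 - value); 0.078 when up against three closed cartons. Friction about 2.5 N, light push; starts at 0 to 0.012, unclamped.
- retainer_face (a point): Centre of the retainer's front plate (52 wide, 50 mm high over the wheels), 26 mm over the wheel tops; rubber-faced, stands across the lane behind the row.
- retainer_back (a point): Middle of the rear end of the retainer's base, a block 50 wide whose rear face is 78 mm behind its front plate, from 1 to 19 mm over the wheels; this point is 10 mm over the wheels. Push here towards the stop.
- cam_lever (a joint): Angle of the cam lever, rad: 0 = standing up (leaning 0.1 back), grows as its handle swings forward and down towards the stop, 1.5 = folded flat, end of travel. The cam meets the bar at about 0.65 and clamps at 1.45, some 5 to 8 N at the grip; it stays where left. Follow the arc from behind: pressing straight down shoves the free retainer back. Clamped, the retainer no longer slides.
- lever_tip (a point): Centre of the lever's black grip (10 x 18 x 14 mm), 46 mm from the pivot. Pivot: crosswise axis 60 mm behind the retainer's face and 12.5 mm over the wheels. Flat, it lies 20 mm over the wheels.
- shipper: Fixed open cardboard shipper, 95 (x) x 65 (y) mm, origin under its centre. Two cells along x (centres at x = -23 and 23 mm), 43 x 59 mm inside; cross walls 60 to 62 mm high, long sides cut down to 18 mm: a carton can be gripped only across y. The other cell holds a 24 mm high card filler.
- tray: Fixed shallow steel tray, 110 (x) x 90 (y) x 16 mm, origin under its centre, floor top at 3 mm, empty. Bare bench lies between it and the lane; on its far left, beyond y = 0.22, a tall monitor stands from x = 0.47 on.
- timer: White lab timer 67 x 63 x 20 mm lying right of the lane's front end; bystander.
- marker: Marker pen 130 mm long, 13 mm thick, lying between shipper and lane; bystander.
- swab_jar: White jar 56 mm wide, 92 mm high, behind the shipper; bystander.

How it is judged:
By the outcome, as a careful person would: the job done as asked, in the order asked, and still so for the second after the job is handed in, with the robot touching nothing.
It also fails if it takes over 72 s, if anything falls off the work surface, if the arm or the gripper's body presses on something with over 40 N, if the wrist force passes 120 N, or if a joint passes its speed limit or range.

### The arm

A 7-joint arm with a two-finger parallel gripper is mounted at the origin on a cart in front of the work surface, level with it; the furniture and walls round the work are solid. World frame = base frame: x ahead of the robot, y to its left, z up, the work surface at z = 0. Lengths are in m, angles in rad, forces in N, time in s.
With the tool pointing down it reaches from about 0.4 to 0.85 m from the base axis. Payload 10.4 kg.
Tool frame: the origin (TCP) lies on the centre line of the jaws, within the pads' length; the fingertips stand 11 mm ahead of it and the grasp point (between the pads) lies 8 mm behind it; z points along the fingers, y is the line along which they close (so a half turn about z gives the same grasp; the last joint's range is limited). The gripper opens to 87 mm and grips with 3 to 60 N. Pads are 19 mm wide; open, the fingers measure 117 mm over their backs; the gripper's body (75 mm by 190 mm) begins 51 mm behind the grasp point.
Start: joints at [1.203, 0.332, -0.065, 1.46, 0.022, 1.35, -0.088], TCP at [0.211, -0.588, 0.234] pointing down, gripper open.
Joint ranges: [-2.6, 2.6], [-0.5, 2.12], [-1.47, 1.34], [0.16, 2.42], [-1.27, 4.41], [0.06, 2.06], [-2.6, 2.6]. Speed limits (rad/s): [2.22, 2.22, 2.79, 2.79, 3.14, 3.14, 3.14].

### API

Orientations are given as a 3x3 rotation matrix whose columns are the frame's x, y, z axes.
In Python, from rig import monitor, camera, manip, masks_of gives the robot as it stands.
- The arm moves only by the tool move_arm, never from a script. Its argument "increments" is a list that holds one entry, the list of rows, each a list of 7 numbers: the shift along the tool's x, y, z in units of 30 mm (1.0 is 30 mm), then the turn, a rotation vector about the tool's x, y, z in units of 6 degrees (1.0 is 6 degrees), then the finger opening in mm, from 0 to 87. A call has 1 to 8 rows; each row shifts and turns the commanded pose from where the row before left it, along the tool's axes as they then stand; what a row does not reach is not made up. A row lasts 1/12 s, in which the tool goes at most 41.7 mm and 7.16 degrees, less where a joint would pass 70% of its speed; a pose out of reach is approached as far as the arm can. A call is refused whole if a number of a shift passes 1 or a number of a turn 1, either way. A call with a gripper value outside its range is refused whole. The fingers move at their own pace and stop on an object; "newtons" is the grip in N (left out, the last holds). Time passes only in rows, so rows that do not move let the fingers close. It gives the time, the measured TCP pose, the force, the opening and the grip force at its end, in the units of the state.
- monitor.state(): the state, without advancing time (a new reading comes with each control period).
- camera(name): name is "scene" or "top"; returns a dict with "pixels" (420x560x3 uint8, red, green, blue), "camera_matrix" (3x3 intrinsics, pixels), "R" (3x3) and "t" (3): a world point X has camera coordinates R X + t. Camera axes: x right, y down, z forward; pixel columns grow to the right and rows downward; lengths in m; the calibration is good to about 2 mm. A picture is of the moment at which its call begins. There is no depth.
- manip.sign_off(): hands the job in; it is judged then, once.
Trained networks look in a picture, given as the dict that the camera call returned (one of the last four; its "shot" number tells which), for a name from the list of things; names that differ only in an ending like _2 or _b are one class to them, and where a whole thing is asked for, a point or a joint stands for the part that bears it (a point fixed in the world has none). Each returns a list of dicts, best first, with "conf" (0 to 1); they miss things now and then, are a little off and sometimes report something else, mostly with a low value. They report only what shows in the picture. A call takes as long as a camera call.
- masks_of(picture, target): "region" (420x560 bool, what is visible of it) and "xy" ([column, row] in pixels, amid what is visible of it).
The state is a dict: "time": time; "qpos": joint angles; "qd": joint speeds; "tau": joint torques, N m; "tcp_pos": TCP position; "orientation": TCP orientation; "contact_force": force on the tool from outside, world axes, zero at the start; "moment": the same for the moment, N m; "finger_gap": finger opening in m; "grasp_force": force on a finger pad.
Only numpy, scipy, OpenCV 4.12 (cv2) and the standard library are available. Lean on these libraries where they do the work, as an engineer would, in place of code of your own. Each camera call takes 0.05 s, during which the arm holds its last target. There are 200 camera calls.

## Working session

There is one attempt and no reset: what is moved stays moved. The work goes in short steps, Python scripts to look and compute and a tool call to move; the robot and the scene stay as the last step left them, time stands still between calls to the robot, and variables do not carry over. Pictures are saved under pics/ and viewed, at most 10 in all, crops included, and the job is handed in when it is done.

Besides the shell and the picture viewer there is one more tool, called after "Request:" as name(argument=value, ...), one argument or row to a line, values as JSON. move_arm: Moves the arm, as the interface text tells. Its arguments: {"type":"object","properties":{"increments":{"type":"array"},"newtons":{"type":"number"}},"required":["increments"]}

```bash
ls; mkdir -p pics
cat > h.py <<'E'
import numpy as np, cv2
from rig import monitor, camera, manip, masks_of
def ray(p,uv):
    K=np.array(p["camera_matrix"]);R=np.array(p["R"]);t=np.array(p["t"])
    return -R.T@t, R.T@np.linalg.inv(K)@np.array([uv[0],uv[1],1.])
def at_z(p,uv,z):
    c,d=ray(p,uv); return c+d*(z-c[2])/d[2]
def proj(p,X):
    K=np.array(p["camera_matrix"]);q=K@(np.array(p["R"])@np.array(X)+np.array(p["t"]));return q[:2]/q[2]
def save(p,n): cv2.imwrite("pics/"+n,cv2.cvtColor(p["pixels"],cv2.COLOR_RGB2BGR))
E
python3 - <<'E'
from h import *
s=monitor.state();print({k:np.round(v,3).tolist() for k,v in s.items()})
for n in("scene","top"):
    p=camera(n);save(p,n+"0.png");c,_=ray(p,(0,0));print(n,c.round(3),np.round(p["camera_matrix"],1).tolist(),np.round(p["R"],3).tolist())
    for o in["lane","carton_front","carton_new","retainer","cam_lever","shipper","tray","timer","marker","swab_jar","lever_tip"]:
        for m in masks_of(p,o)[:4]:
            r=cv2.minAreaRect(np.argwhere(m["region"])[:,::-1].astype(np.float32))
            print(o,round(m["conf"],2),np.round(m["xy"],0),at_z(p,m["xy"],0).round(3),np.round(r[0]),np.round(r[1]),round(r[2]))
E
```

```text
pics
{'time': 0.0, 'qpos': [1.203, 0.333, -0.065, 1.461, 0.022, 1.35, -0.088], 'qd': [-0.0, 0.002, -0.0, 0.001, 0.0, 0.002, -0.0], 'tau': [-0.001, -62.324, 0.025, -38.99, -0.061, 0.039, 0.0], 'tcp_pos': [0.211, -0.588, 0.233], 'orientation': [[0.941, 0.338, -0.001], [0.338, -0.941, 0.001], [-0.0, -0.001, -1.0]], 'contact_force': [0.459, 0.085, -0.496], 'moment': [0.006, -0.025, -0.004], 'grasp_force': 0.0, 'finger_gap': 0.087}
scene [0.127 0.358 0.706] [[482.2, 0.0, 278.6], [0.0, 482.2, 205.1], [0.0, 0.0, 1.0]] [[-0.82, -0.572, -0.0], [-0.373, 0.536, -0.758], [0.433, -0.621, -0.653]]
lane 0.86 [297. 189.] [ 0.594 -0.387  0.   ] [306. 197.] [146.  74.] 23
carton_front 0.73 [365. 211.] [ 0.428 -0.406  0.   ] [363. 210.] [25. 39.] 27
carton_front 0.37 [331. 184.] [ 0.54  -0.448  0.   ] [329. 184.] [22. 19.] 27
carton_new 0.81 [201. 260.] [ 0.627 -0.089  0.   ] [202. 265.] [28. 42.] 35
shipper 0.8 [219. 288.] [ 0.552 -0.056  0.   ] [214. 278.] [68. 47.] 34
tray 0.75 [275. 332.] [ 0.41  -0.037  0.   ] [276. 331.] [73. 56.] 23
timer 0.96 [385. 213.] [ 0.389 -0.427  0.   ] [388. 211.] [21. 
[... 784 characters left out ...]
-0.055  0.   ] [212. 184.] [21. 29.] 90
carton_new 0.74 [335. 223.] [ 0.483 -0.335  0.   ] [336. 224.] [22. 27.] 84
retainer 0.63 [326. 165.] [ 0.618 -0.317  0.   ] [327. 165.] [37. 24.] 84
cam_lever 0.46 [327. 182.] [ 0.579 -0.317  0.   ] [330. 204.] [135.  46.] 84
shipper 0.78 [220. 194.] [ 0.556 -0.067  0.   ] [213. 194.] [29. 43.] 3
tray 0.82 [208. 262.] [ 0.401 -0.038  0.   ] [206. 261.] [54. 44.] 78
timer 0.85 [379. 260.] [ 0.393 -0.433  0.   ] [376. 260.] [30. 29.] 63
marker 0.65 [261. 178.] [ 0.592 -0.165  0.   ] [262. 177.] [ 5. 53.] 87
swab_jar 0.96 [228. 138.] [ 0.687 -0.09   0.   ] [232. 141.] [31. 25.] 72
lever_tip 0.56 [326. 157.] [ 0.638 -0.318  0.   ] [328. 156.] [11.  8.] 90
```

Run:
```python
import cv2,numpy as np
a=cv2.imread("pics/top0.png")[100:310,170:420];cv2.imwrite("pics/top0c.png",cv2.resize(a,None,fx=2.8,fy=2.8,interpolation=cv2.INTER_CUBIC))
a=cv2.imread("pics/scene0.png")[130:380,150:430];cv2.imwrite("pics/scene0c.png",cv2.resize(a,None,fx=2.4,fy=2.4,interpolation=cv2.INTER_CUBIC))
```

```text
(no output)
```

View pics/top0c.png

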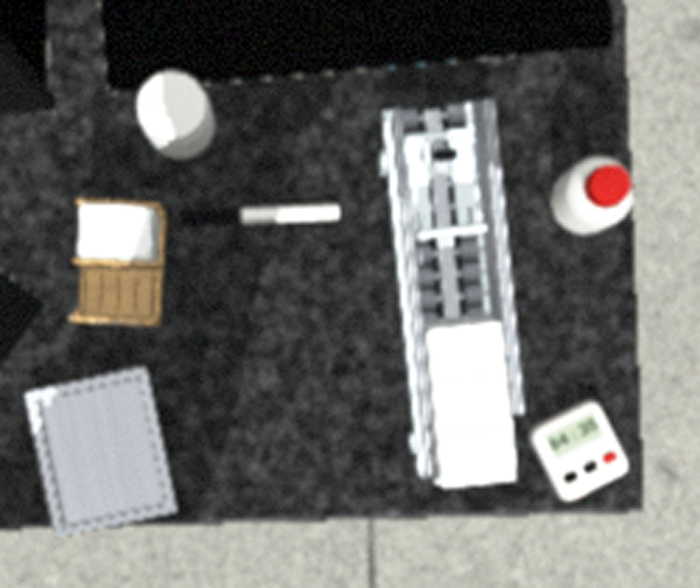

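View pics/scene0c.png

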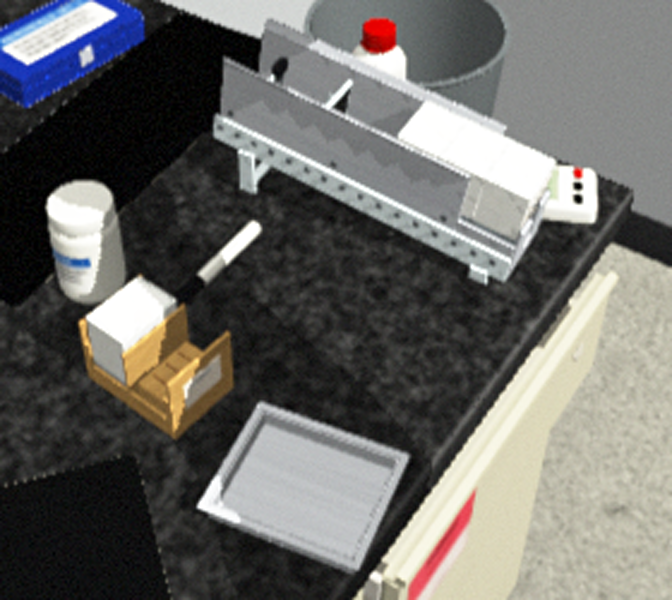

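Top crop: the carton row has its top from (476,485) to (464,322) in crop pixels. The new kit is in the rear shipper cell at (118,233), the tray is around (100,452), and the marker is at (265,214). The scene crop agrees, but the new kit's label face is hidden. Next I fit the poses.

```bash
cat >> h.py <<'E'
from scipy.spatial.transform import Rotation as Ro
from scipy.optimize import least_squares
def Rz(a): return Ro.from_euler('z',a).as_matrix()
S8=np.deg2rad(8)
RT=Ro.from_euler('y',-S8).as_matrix()  # track in lane
def trk(L,P):  # L=(x,y,yaw)
    return Rz(L[2])@(RT@np.array(P)/1e3+[0,0,.036])+[L[0],L[1],0]
def flat(L,P): return Rz(L[2])@(np.array(P)/1e3)+[L[0],L[1],0]
def fit(f,pts,x0):
    r=least_squares(lambda L:np.concatenate([proj(p,f(L,P))-uv for p,P,uv in pts]),x0,loss='soft_l1')
    return r.x,np.round(r.fun.reshape(-1,2),1).tolist()
E
python3 - <<'E'
from h import *
import pickle
p=camera("top");q=camera("scene")
T=lambda x,y:np.array([170+x/2.8,100+y/2.8]);S=lambda x,y:np.array([150+x/2.4,130+y/2.4])
row=[(p,(0,28,64),T(438,486)),(p,(0,-28,64),T(517,482)),(p,(120,-28,64),T(500,319)),(p,(120,28,64),T(427,324)),
 (q,(120,28,64),S(398,136)),(q,(120,-28,64),S(424,100)),(q,(0,28,64),S(523,186)),(q,(0,-28,64),S(556,157))]
print("lane",fit(trk,row,[.38,-.33,0]))
new=[(p,(20,28,64+3),T(78,202)),(p,(20,-28,67),T(158,207)),(p,(-20,-28,67),T(155,263)),(p,(-20,28,67),T(78,262)),
 (q,(-20,28,67),S(90,322)),(q,(20,28,67),S(91,318)),]
print("new",fit(flat,new[:4],[.57,-.06,0]))
L,_=fit(flat,new[:4],[.57,-.06,0])
for P in[(-20,28,67),(20,28,67),(20,-28,67),(-20,-28,67)]:
    u=proj(q,flat(L,P));print("scene crop pix of new top",np.round((u-[150,130])*2.4))
tr=[(p,(55,45,16),T(25,393)),(p,(55,-45,16),T(148,368)),(p,(-55,-45,16),T(177,512)),(p,(-55,45,16),T(60,535))]
print("tray",fit(flat,tr,[.4,-.04,.2]))
# shipper mask in the scene/top
for nm in ["marker","swab_jar"]:
  for c in(p,q):
    m=masks_of(c,nm)[0]; ys,xs=np.where(m["region"]);pts=[at_z(c,(x,y),.01 if nm=="marker" else 0) [:2] for x,y in((xs.min(),ys[xs.argmin()]),(xs.max(),ys[xs.argmax()]),(xs[ys.argmax()],ys.max()))];print(nm,np.round(pts,3).tolist())
a=q["pixels"][225:325,170:270,::-1];b=p["pixels"][125:275,300:370,::-1]
cv2.imwrite("pics/det.png",np.hstack([cv2.resize(a,(500,500),interpolation=cv2.INTER_CUBIC),cv2.resize(b,(233,500),interpolation=cv2.INTER_CUBIC)]))
E
```

```text
lane (array([ 0.38680962, -0.32948327,  0.07956409]), [[1.0, -0.6], [-0.9, -2.0], [0.0, 0.1], [-0.4, 1.1], [-0.9, -1.2], [0.8, -1.0], [2.6, 4.5], [-0.4, 0.3]])
new (array([ 0.57475309, -0.05783024, -0.04941459]), [[1.5, 1.9], [-1.5, 0.8], [-1.0, -1.0], [0.9, -1.3]])
scene crop pix of new top [130. 341.]
scene crop pix of new top [ 91. 316.]
scene crop pix of new top [144. 273.]
scene crop pix of new top [182. 296.]
tray (array([ 0.4021261 , -0.03772346,  0.16566123]), [[4.3, 1.1], [-0.7, 2.5], [-2.1, -1.2], [0.5, -1.8]])
marker [[0.597, -0.104], [0.601, -0.234], [0.587, -0.106]]
marker [[0.598, -0.121], [0.592, -0.228], [0.59, -0.117]]
swab_jar [[0.698, -0.07], [0.673, -0.131], [0.645, -0.098]]
swab_jar [[0.772, -0.147], [0.67, -0.138], [0.66, -0.079]]
```

View pics/det.png

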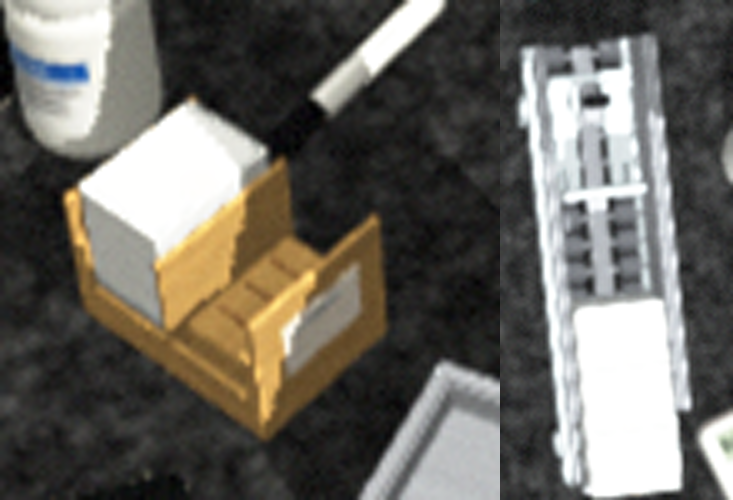

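```bash
cat >> h.py <<'E'
def wire(img,p,f,L,lo,hi,col,off,k):
    c=[(x,y,z) for x in(lo[0],hi[0]) for y in(lo[1],hi[1]) for z in(lo[2],hi[2])]
    for i in range(8):
        for j in range(i):
            if sum(a!=b for a,b in zip(c[i],c[j]))==1:
                a,b=[tuple(int(v) for v in (proj(p,f(L,c[m]))-off+.5)*k) for m in(i,j)]
                cv2.line(img,a,b,col,1)
E
python3 - <<'E'
from h import *
p=camera("top");q=camera("scene")
T=lambda x,y:np.array([170+x/2.8,100+y/2.8]);S=lambda x,y:np.array([150+x/2.4,130+y/2.4]);D=lambda x,y:np.array([170+x/5,225+y/5])
row=[(p,(0,28,64),T(439,486)),(p,(0,-28,64),T(517,482)),(p,(120,-28,64),T(500,319)),(p,(120,28,64),T(427,324)),
 (q,(120,28,64),S(398,136)),(q,(120,-28,64),S(424,100)),(q,(0,-28,64),S(556,157))]
lane,r=fit(trk,row,[.38,-.33,0]);print("lane",lane,r)
new=[(p,(20,28,67),T(78,202)),(p,(20,-28,67),T(151,206)),(p,(-20,-28,67),T(149,259)),(p,(-20,28,67),T(78,259)),
 (q,(-20,28,67),D(159,240)),(q,(20,28,67),D(82,187)),(q,(20,-28,67),D(193,97)),(q,(-20,-28,67),D(266,150))]
nw,r=fit(flat,new,[.57,-.06,0]);print("new",nw,r)
tr=[(p,(55,45,16),T(25,393)),(p,(55,-45,16),T(148,368)),(p,(-55,-45,16),T(177,512)),(p,(-55,45,16),T(60,535))]
tray,r=fit(flat,tr,[.4,-.04,.2])
k=4;o=[];
for c,offs in((p,[(295,130,110,150)]),(q,[(270,130,115,125)]),(q,[(170,225,90,100)])):
    for x,y,w,h in offs:
        im=cv2.resize(c["pixels"][y:y+h,x:x+w,::-1],None,fx=k,fy=k,interpolation=cv2.INTER_CUBIC).copy();of=np.array([x,y])
        wire(im,c,trk,lane,(0,-28,0),(120,28,64),(0,0,255),of,k)
        wire(im,c,trk,lane,(50,-30.5,0),(285,30.5,60),(0,255,0),of,k)
        wire(im,c,flat,nw,(-20,-28,3),(20,28,67),(0,0,255),of,k)
        o.append(cv2.resize(im,None,fx=.63,fy=.63) if 0 else im)
H=600
o=[np.vstack([i,np.zeros((H-i.shape[0],i.shape[1],3),np.uint8)]) for i in o]
im=np.hstack(o);im=cv2.resize(im,None,fx=800/im.shape[1],fy=800/im.shape[1],interpolation=cv2.INTER_AREA);cv2.imwrite("pics/ov.png",im);print(im.shape)
E
```

```text
lane [ 0.38606467 -0.32979174  0.08603846] [[0.9, -0.2], [-0.7, -1.7], [-0.2, 0.4], [-0.6, 1.6], [-0.5, -1.0], [1.0, -0.8], [-0.0, 0.3]]
new [ 0.57629304 -0.05468076 -0.05825369] [[0.2, 1.2], [-0.3, 0.6], [-0.4, -0.2], [-0.6, -1.0], [0.2, -0.4], [-0.3, -0.3], [-0.4, 0.1], [0.8, -0.8]]
(381, 800, 3)
```

View pics/ov.png

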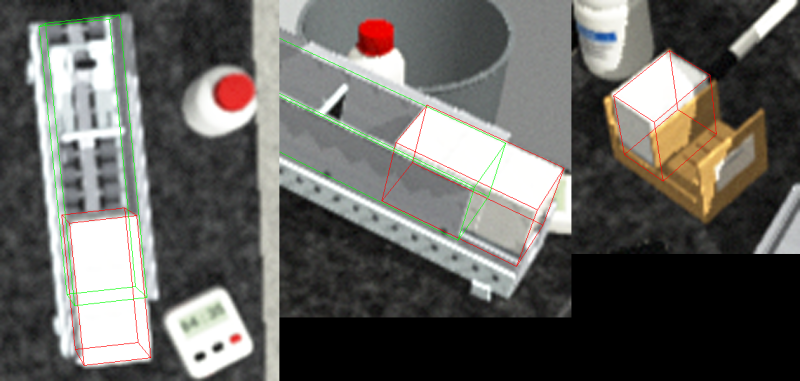

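```bash
cat >> h.py <<'E'
LANE=np.array([.3861,-.3298,.0860]);NEW=np.array([.5763,-.0547,-.058]);TRAY=np.array([.4021,-.0377,.166])
F=np.diag([1.,-1,-1])
def Rtrk(extra=0): return Rz(LANE[2])@RT@Rz(extra)@F
def Rdn(yaw): return Rz(yaw)@F
def plan(wps,start=None):
    """wps: (pos,R,rows,grip). prints rows in calls of 8, accumulating rounding"""
    if start is None:
        s=monitor.state();P=np.array(s["tcp_pos"]);R=np.array(s["orientation"])
    else: P,R=start
    out=[]
    for pos,Rt,n,g in wps:
        p0,R0=P.copy(),R.copy();rv=Ro.from_matrix(R0.T@Rt).as_rotvec()
        for i in range(1,n+1):
            f=i/n;tp=p0+(np.array(pos)-p0)*f;tR=R0@Ro.from_rotvec(rv*f).as_matrix()
            d=np.round(R.T@(tp-P)/.03,2);w=np.round(Ro.from_matrix(R.T@tR).as_rotvec()/np.deg2rad(6),2)
            assert abs(d).max()<=1 and abs(w).max()<=1 and np.linalg.norm(d)<1.39 and np.linalg.norm(w)<1.19,(d,w)
            P=P+R@d*.03;R=R@Ro.from_rotvec(w*np.deg2rad(6)).as_matrix()
            out.append([float(v)+0. for v in d]+[float(v)+0. for v in w]+[g])
    for i in range(0,len(out),8): print(str([[*map(lambda v:int(v) if v==int(v) else v,r)] for r in out[i:i+8]]).replace(" ",""))
    return P,R
def st():
    s=monitor.state();print(round(s["time"],2),"tcp",np.round(s["tcp_pos"],4),"F",np.round(s["contact_force"],1),"gap",round(s["finger_gap"],4),"gf",round(s["grasp_force"],1),"q",np.round(s["qpos"],2))
E
python3 - <<'E'
from h import *
t=lambda *P:trk(LANE,P)
plan([(t(20,0,150),Rtrk(),12,87),(t(20,0,60),Rtrk(),4,87)])
E
```

```text
[[0.7,-0.51,0.13,-0.01,0.11,0.21,87],[0.68,-0.53,0.13,-0.02,0.11,0.2,87],[0.67,-0.54,0.15,-0.01,0.11,0.21,87],[0.66,-0.56,0.15,-0.02,0.11,0.2,87],[0.64,-0.57,0.15,-0.01,0.11,0.21,87],[0.63,-0.58,0.16,-0.02,0.11,0.2,87],[0.62,-0.6,0.17,-0.01,0.11,0.21,87],[0.6,-0.61,0.18,-0.01,0.11,0.21,87]]
[[0.58,-0.63,0.18,-0.02,0.11,0.2,87],[0.57,-0.64,0.19,-0.01,0.11,0.21,87],[0.55,-0.65,0.19,-0.02,0.12,0.2,87],[0.54,-0.66,0.2,-0.01,0.11,0.21,87],[0,0,0.75,0,0,0,87],[0,0,0.75,0,0,0,87],[0,0,0.75,0,0,0,87],[0,0,0.75,0,0,0,87]]
```

Request:
move_arm(
  increments=[
    [[0.7,-0.51,0.13,-0.01,0.11,0.21,87],[0.68,-0.53,0.13,-0.02,0.11,0.2,87],[0.67,-0.54,0.15,-0.01,0.11,0.21,87],[0.66,-0.56,0.15,-0.02,0.11,0.2,87],[0.64,-0.57,0.15,-0.01,0.11,0.21,87],[0.63,-0.58,0.16,-0.02,0.11,0.2,87],[0.62,-0.6,0.17,-0.01,0.11,0.21,87],[0.6,-0.61,0.18,-0.01,0.11,0.21,87]],
  ],
)

```text
time: 2.27
tcp_pos: [0.3278, -0.415, 0.2027]
orientation: [[0.981, 0.17, 0.093], [0.169, -0.985, 0.012], [0.093, 0.004, -0.996]]
contact_force: [0.1, -0.6, 0.3]
finger_gap: 0.0869
grasp_force: 0.0
```

Request:
move_arm(
  increments=[
    [[0.58,-0.63,0.18,-0.02,0.11,0.2,87],[0.57,-0.64,0.19,-0.01,0.11,0.21,87],[0.55,-0.65,0.19,-0.02,0.12,0.2,87],[0.54,-0.66,0.2,-0.01,0.11,0.21,87],[0,0,0,0,0,0,87],[0,0,0,0,0,0,87],[0,0,0,0,0,0,87]],
  ],
)

```text
time: 2.85
tcp_pos: [0.3848, -0.3305, 0.1874]
orientation: [[0.987, 0.086, 0.139], [0.085, -0.996, 0.012], [0.139, 0.0, -0.99]]
contact_force: [0.5, 0.1, 0.2]
finger_gap: 0.0872
grasp_force: 0.0
```

Run:
```python
from h import *
t=lambda *P:trk(LANE,P)
st();s=monitor.state()
print((RT.T@(Rz(LANE[2]).T@(np.array(s["tcp_pos"])-[*LANE[:2],0])-[0,0,.036]))*1e3)
plan([(t(20,0,31),Rtrk(),5,87)])
```

```text
2.85 tcp [ 0.3848 -0.3305  0.1874] F [0.5 0.1 0.2] gap 0.0872 gf 0.0 q [ 0.94  0.05 -0.26  1.9  -0.09  1.09 -0.77]
[ 19.74399586  -0.53688271 150.13956712]
[[0,0,0.79,0,0,0,87],[0,-0.01,0.8,0,0,0,87],[0,0,0.79,0,0,0,87],[0.01,-0.01,0.8,0,0,0,87],[0,0,0.79,0,0,0,87]]
```

Request:
move_arm(
  increments=[
    [[0,0,0.8,0,0,0,87],[0,0,0.8,0,0,0,87],[0,0,0.8,0,0,0,87],[0,0,0.8,0,0,0,87],[0,0,0.4,0,0,0,87],[0,0,0.37,0,0,0,87],[0,0,0,0,0,0,87]],
  ],
)

```text
time: 3.43
tcp_pos: [0.4006, -0.3285, 0.0673]
orientation: [[0.987, 0.085, 0.137], [0.084, -0.996, 0.014], [0.138, -0.002, -0.99]]
contact_force: [0.1, 0.1, 0.2]
finger_gap: 0.0869
grasp_force: 0.0
```

Request:
move_arm(
  increments=[
    [[0,0,0,0,0,0,66],[0,0,0,0,0,0,56],[0,0,0,0,0,0,50],[0,0,0,0,0,0,50],[0,0,0,0,0,0,50],[0,0,0,0,0,0,50]],
  ],
  newtons=15,
)

```text
time: 3.93
tcp_pos: [0.4018, -0.3285, 0.0697]
orientation: [[0.987, 0.086, 0.14], [0.085, -0.996, 0.012], [0.14, 0.0, -0.99]]
contact_force: [-0.2, -1.7, 2.6]
finger_gap: 0.0557
grasp_force: 15.0
```

Run:
```python
from h import *
t=lambda *P:trk(LANE,P)
st()
P,R=plan([(t(20,0,60),Rtrk(),4,50),(t(20,0,125),Rtrk(),4,50)])
print()
# to tray above
a=flat(TRAY,(5,0,130)); 
plan([(a,Rdn(.166),12,50)],(P,R))
```

```text
3.93 tcp [ 0.4018 -0.3285  0.0697] F [-0.2 -1.7  2.6] gap 0.0557 gf 15.0 q [ 0.91  0.22 -0.27  1.99 -0.05  0.84 -0.81]
[[0,0,-0.24,0,0,0,50],[-0.01,0,-0.24,0,0,0,50],[0,0,-0.24,0,-0.01,0,50],[0,0,-0.24,0,0,0,50],[0,0,-0.54,0,0,0,50],[0,0,-0.54,0,0,0,50],[0,0,-0.54,0,0,0,50],[0,0,-0.55,0,0,0,50]]

[[0.11,-0.81,0.11,0,-0.11,-0.06,50],[0.11,-0.8,0.1,0.01,-0.11,-0.07,50],[0.12,-0.81,0.11,0,-0.11,-0.06,50],[0.13,-0.8,0.1,0.01,-0.11,-0.07,50],[0.13,-0.8,0.1,0,-0.11,-0.06,50],[0.14,-0.8,0.1,0.01,-0.12,-0.06,50],[0.15,-0.8,0.1,0,-0.11,-0.07,50],[0.15,-0.8,0.1,0.01,-0.11,-0.06,50]]
[[0.16,-0.8,0.1,0,-0.11,-0.06,50],[0.17,-0.8,0.09,0.01,-0.11,-0.07,50],[0.17,-0.79,0.1,0,-0.11,-0.06,50],[0.18,-0.8,0.09,0.01,-0.11,-0.07,50]]
```

Request:
move_arm(
  increments=[
    [[0,0,-0.24,0,0,0,50],[0,0,-0.24,0,0,0,50],[0,0,-0.24,0,0,0,50],[0,0,-0.24,0,0,0,50],[0,0,-0.54,0,0,0,50],[0,0,-0.54,0,0,0,50],[0,0,-0.54,0,0,0,50],[0,0,-0.55,0,0,0,50]],
  ],
)

```text
time: 4.6
tcp_pos: [0.388, -0.3296, 0.1636]
orientation: [[0.987, 0.085, 0.139], [0.085, -0.996, 0.012], [0.139, -0.0, -0.99]]
contact_force: [-0.5, -0.2, -2.0]
finger_gap: 0.0555
grasp_force: 15.0
```

Request:
move_arm(
  increments=[
    [[0.11,-0.81,0.11,0,-0.11,-0.06,50],[0.11,-0.8,0.1,0.01,-0.11,-0.07,50],[0.12,-0.81,0.11,0,-0.11,-0.06,50],[0.13,-0.8,0.1,0.01,-0.11,-0.07,50],[0.13,-0.8,0.1,0,-0.11,-0.06,50],[0.14,-0.8,0.1,0.01,-0.12,-0.06,50],[0.15,-0.8,0.1,0,-0.11,-0.07,50],[0.15,-0.8,0.1,0.01,-0.11,-0.06,50]],
  ],
)

```text
time: 5.27
tcp_pos: [0.4006, -0.1336, 0.1412]
orientation: [[0.989, 0.139, 0.046], [0.139, -0.99, 0.005], [0.046, 0.002, -0.999]]
contact_force: [-0.1, -0.2, -0.8]
finger_gap: 0.0561
grasp_force: 15.0
```

Request:
move_arm(
  increments=[
    [[0.16,-0.8,0.1,0,-0.11,-0.06,50],[0.17,-0.8,0.09,0.01,-0.11,-0.07,50],[0.17,-0.79,0.1,0,-0.11,-0.06,50],[0.18,-0.8,0.09,0.01,-0.11,-0.07,50],[0,0,0,0,0,0,50],[0,0,0,0,0,0,50]],
  ],
)

```text
time: 5.77
tcp_pos: [0.4072, -0.036, 0.1302]
orientation: [[0.986, 0.168, 0.001], [0.168, -0.986, 0.0], [0.001, -0.0, -1.0]]
contact_force: [0.2, -0.1, -1.9]
finger_gap: 0.0559
grasp_force: 15.0
```

Run:
```python
from h import *
st()
p=camera("top");q=camera("scene")
a=p["pixels"][100:310,170:420,::-1];b=q["pixels"][130:380,150:430,::-1]
cv2.imwrite("pics/c1.png",np.hstack([cv2.resize(a,(400,336)),cv2.resize(b,(376,336))]))
a=flat(TRAY,(5,0,0));plan([([*a[:2],.050],Rdn(.166),4,50),([*a[:2],.036],Rdn(.166),4,50)])
```

```text
5.77 tcp [ 0.4072 -0.036   0.1302] F [ 0.2 -0.1 -1.9] gap 0.0559 gf 15.0 q [ 0.61 -0.03 -0.62  2.1  -0.02  1.07 -1.4 ]
[[0,-0.01,0.67,0,0,0,50],[0,0,0.67,0,0,0,50],[0,-0.01,0.66,0,-0.01,0,50],[0,0,0.67,0,0,0,50],[0,0,0.12,0,0,0,50],[0,0,0.11,0,0,0,50],[0,0,0.12,0,0,0,50],[0,0,0.12,0,0,0,50]]
```

View pics/c1.png

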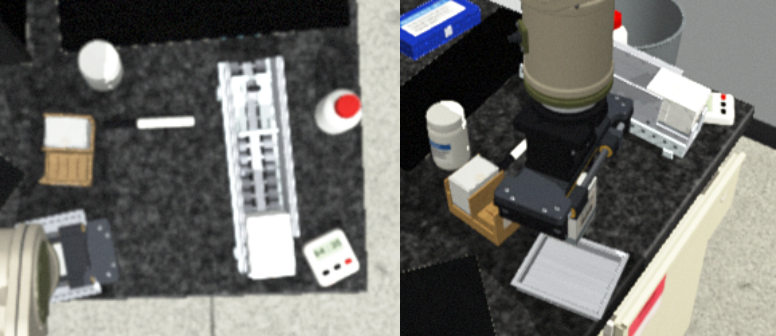

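The front kit hangs over the tray, and the other two have rolled to the stop (268,245 in the left half). Now I lower it.

Request:
move_arm(
  increments=[
    [[0,0,0.67,0,0,0,50],[0,0,0.67,0,0,0,50],[0,0,0.66,0,0,0,50],[0,0,0.6,0,0,0,50],[0,0,0.19,0,0,0,50],[0,0,0.12,0,0,0,50],[0,0,0.1,0,0,0,50],[0,0,0.04,0,0,0,50]],
  ],
)

```text
time: 6.53
tcp_pos: [0.4077, -0.037, 0.0388]
orientation: [[0.986, 0.165, 0.001], [0.165, -0.986, 0.001], [0.002, -0.0, -1.0]]
contact_force: [0.4, 0.3, -0.5]
finger_gap: 0.0555
grasp_force: 15.0
```

Request:
move_arm(
  increments=[
    [[0,0,0.03,0,0,0,50],[0,0,0,0,0,0,50],[0,0,0,0,0,0,50]],
  ],
)

```text
time: 6.78
tcp_pos: [0.4076, -0.0367, 0.0379]
orientation: [[0.986, 0.166, 0.001], [0.166, -0.986, 0.001], [0.002, -0.0, -1.0]]
contact_force: [-0.5, -0.4, -1.6]
finger_gap: 0.0561
grasp_force: 15.0
```

Request:
move_arm(
  increments=[
    [[0,0,0.04,0,0,0,50],[0,0,0.03,0,0,0,50],[0,0,0,0,0,0,50],[0,0,0,0,0,0,50]],
  ],
)

```text
time: 7.12
tcp_pos: [0.4072, -0.0366, 0.0353]
orientation: [[0.986, 0.166, 0.0], [0.166, -0.986, 0.001], [0.001, -0.001, -1.0]]
contact_force: [0.5, 0.2, -1.6]
finger_gap: 0.056
grasp_force: 15.0
```

```bash
python3 -c "
from h import *
st()"
```

```text
7.12 tcp [ 0.4072 -0.0366  0.0353] F [ 0.5  0.2 -1.6] gap 0.056 gf 15.0 q [ 0.58  0.14 -0.62  2.18  0.11  0.85 -1.51]
```

Request:
move_arm(
  increments=[
    [[0,0,0.04,0,0,0,50],[0,0,0,0,0,0,50]],
  ],
)

```text
time: 7.28
tcp_pos: [0.4074, -0.0366, 0.0341]
orientation: [[0.986, 0.166, 0.001], [0.166, -0.986, 0.001], [0.001, -0.001, -1.0]]
contact_force: [-0.4, -0.8, -1.1]
finger_gap: 0.056
grasp_force: 15.0
```

Request:
move_arm(
  increments=[
    [[0,0,0.04,0,0,0,50],[0,0,0,0,0,0,50]],
  ],
)

```text
time: 7.45
tcp_pos: [0.4077, -0.0366, 0.0335]
orientation: [[0.986, 0.166, 0.001], [0.166, -0.986, 0.001], [0.001, -0.0, -1.0]]
contact_force: [-3.5, 0.9, 11.0]
finger_gap: 0.0558
grasp_force: 15.0
```

Run:
```python
from h import *
s=monitor.state();P=np.array(s["tcp_pos"]);R=np.array(s["orientation"])
P=P+[0,0,.0005]
n=flat(NEW,(0,0,0))
P,R=plan([(P+[0,0,.105],Rdn(.166),4,87),([n[0],n[1],.140],Rdn(NEW[2]),7,87),([n[0],n[1],.038],Rdn(NEW[2]),5,87)],(P,R))
```

```text
[[0,0,-0.87,0,0,0,87],[0,0,-0.88,0,-0.01,0,87],[0,0,-0.88,0,0,0,87],[0,0,-0.87,0,0,0,87],[0.78,0.22,0,0,0,0.31,87],[0.78,0.19,-0.01,0,0,0.3,87],[0.79,0.17,0,0,0,0.31,87],[0.8,0.14,-0.01,0,0,0.31,87]]
[[0.8,0.12,0,0,0,0.3,87],[0.8,0.09,-0.01,0,0,0.31,87],[0.8,0.06,0,0,0,0.3,87],[0,0,0.68,0,0,0,87],[0,0,0.68,0,0,0,87],[0,0,0.68,0,0,0,87],[0,0,0.68,0,0,0,87],[0,0.01,0.68,0,0,0,87]]
```

Request:
move_arm(
  increments=[
    [[0,0,-0.02,0,0,0,60],[0,0,0,0,0,0,70],[0,0,0,0,0,0,87],[0,0,0,0,0,0,87],[0,0,0,0,0,0,87]],
  ],
)

```text
time: 7.87
tcp_pos: [0.4072, -0.0366, 0.0334]
orientation: [[0.986, 0.166, 0.0], [0.166, -0.986, 0.001], [0.001, -0.001, -1.0]]
contact_force: [0.6, -0.3, -0.5]
finger_gap: 0.0789
grasp_force: 0.0
```

Request:
move_arm(
  increments=[
    [[0,0,-0.3,0,0,0,87],[0,0,-0.88,0,0,0,87],[0,0,-0.88,0,0,0,87],[0,0,-0.87,0,0,0,87],[0,0,-0.57,0,0,0,87],[0.78,0.22,0,0,0,0.31,87],[0.78,0.19,-0.01,0,0,0.3,87],[0.79,0.17,0,0,0,0.31,87]],
  ],
)

```text
time: 8.53
tcp_pos: [0.4807, -0.0449, 0.1402]
orientation: [[0.998, 0.068, 0.003], [0.068, -0.998, -0.0], [0.003, 0.0, -1.0]]
contact_force: [0.1, -0.4, 0.0]
finger_gap: 0.087
grasp_force: 0.0
```

Request:
move_arm(
  increments=[
    [[0.8,0.14,-0.01,0,0,0.31,87],[0.8,0.12,0,0,0,0.3,87],[0.8,0.09,-0.01,0,0,0.31,87],[0.8,0.06,0,0,0,0.3,87],[0,0,0,0,0,0,87],[0,0,0,0,0,0,87]],
  ],
)

```text
time: 9.03
tcp_pos: [0.5761, -0.0544, 0.1395]
orientation: [[0.998, -0.057, 0.0], [-0.057, -0.998, 0.002], [-0.0, -0.002, -1.0]]
contact_force: [-0.7, 0.2, -0.3]
finger_gap: 0.0871
grasp_force: 0.0
```

Run:
```python
from h import *
st();n=flat(NEW,(0,0,0))
q=camera("scene");b=q["pixels"][130:380,150:430,::-1];cv2.imwrite("pics/c2.png",cv2.resize(b,None,fx=2.1,fy=2.1))
plan([([n[0],n[1],.038],Rdn(NEW[2]),5,87)])
```

```text
9.03 tcp [ 0.5761 -0.0544  0.1395] F [-0.7  0.2 -0.3] gap 0.0871 gf 0.0 q [ 0.5   0.36 -0.58  1.68  0.21  1.17 -1.77]
[[0.01,0,0.68,0,0,0,87],[0,0.01,0.67,-0.01,0,0.01,87],[0.01,0,0.68,0,0,0,87],[0.01,0,0.68,0,0,0,87],[0,0,0.67,0,0,0,87]]
```

View pics/c2.png

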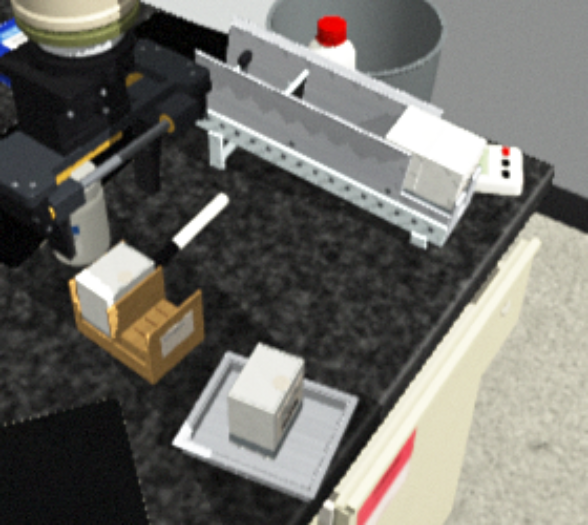

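The old kit stands upright in the tray at (266,398), and its label face shows the grey band. Next I grip the new kit.

Request:
move_arm(
  increments=[
    [[0,0,0.68,0,0,0,87],[0,0,0.68,0,0,0,87],[0.01,0,0.68,0,0,0,87],[0,0,0.68,0,0,0,87],[0,0,0.4,0,0,0,87],[0,0,0.26,0,0,0,87],[0,0,0,0,0,0,87]],
  ],
)

```text
time: 9.67
tcp_pos: [0.575, -0.0546, 0.0372]
orientation: [[0.998, -0.057, -0.001], [-0.057, -0.998, 0.001], [-0.001, -0.001, -1.0]]
contact_force: [-1.0, -0.4, -0.4]
finger_gap: 0.087
grasp_force: 0.0
```

Request:
move_arm(
  increments=[
    [[0,0,0,0,0,0,66],[0,0,0,0,0,0,56],[0,0,0,0,0,0,50],[0,0,0,0,0,0,50],[0,0,0,0,0,0,50],[0,0,0,0,0,0,50]],
  ],
  newtons=15,
)

```text
time: 10.17
tcp_pos: [0.5763, -0.0547, 0.0384]
orientation: [[0.998, -0.058, 0.001], [-0.058, -0.998, 0.001], [0.001, -0.001, -1.0]]
contact_force: [0.2, 0.5, 4.5]
finger_gap: 0.0562
grasp_force: 14.9
```

Request:
move_arm(
  increments=[
    [[0,0,-0.2,0,0,0,50],[0,0,-0.5,0,0,0,50],[0,0,-0.6,0,0,0,50],[0,0,-0.7,0,0,0,50],[0,0,-0.7,0,0,0,50],[0,0,-0.4,0,0,0,50]],
  ],
)

```text
time: 10.67
tcp_pos: [0.5769, -0.0546, 0.1337]
orientation: [[0.998, -0.057, 0.003], [-0.057, -0.998, 0.001], [0.003, -0.001, -1.0]]
contact_force: [-0.2, -0.2, 0.5]
finger_gap: 0.056
grasp_force: 14.9
```

Run:
```python
from h import *
st()
p=camera("top");q=camera("scene")
b=q["pixels"][190:310,140:300,::-1];cv2.imwrite("pics/c3.png",cv2.resize(b,None,fx=4,fy=4,interpolation=cv2.INTER_CUBIC))
```

```text
10.67 tcp [ 0.5769 -0.0546  0.1337] F [-0.2 -0.2  0.5] gap 0.056 gf 14.9 q [ 0.5   0.37 -0.58  1.69  0.22  1.15 -1.77]
```

View pics/c3.png

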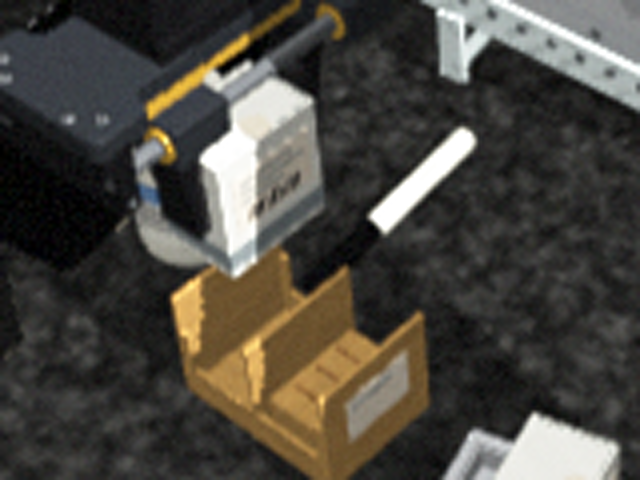

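The label with its dark text faces -x, towards the robot and so the front stop, and needs no half turn. I'll set it on the bench at (0.46,-0.17), aligned with the lane.

Run:
```python
from h import *
plan([([.46,-.17,.125],Rdn(.086),8,50),([.46,-.17,.042],Rdn(.086),5,50)])
```

```text
[[-0.46,0.51,0.03,0,-0.01,-0.17,50],[-0.47,0.5,0.04,0,0,-0.17,50],[-0.48,0.49,0.03,0,-0.01,-0.17,50],[-0.49,0.48,0.03,0,0,-0.18,50],[-0.49,0.47,0.03,0,-0.01,-0.17,50],[-0.51,0.47,0.04,0,0,-0.17,50],[-0.51,0.45,0.03,0,-0.01,-0.17,50],[-0.52,0.45,0.04,0,0,-0.17,50]]
[[0,0,0.55,0,0,0,50],[0,0,0.56,0,0,0,50],[0,0,0.55,0,0,0,50],[0,0,0.55,0,0,0,50],[0,0,0.55,0,0,0,50]]
```

Request:
move_arm(
  increments=[
    [[-0.46,0.51,0.03,0,-0.01,-0.17,50],[-0.47,0.5,0.04,0,0,-0.17,50],[-0.48,0.49,0.03,0,-0.01,-0.17,50],[-0.49,0.48,0.03,0,0,-0.18,50],[-0.49,0.47,0.03,0,-0.01,-0.17,50],[-0.51,0.47,0.04,0,0,-0.17,50],[-0.51,0.45,0.03,0,-0.01,-0.17,50],[-0.52,0.45,0.04,0,0,-0.17,50]],
  ],
)

```text
time: 11.43
tcp_pos: [0.4571, -0.1705, 0.1217]
orientation: [[0.996, 0.087, -0.005], [0.087, -0.996, 0.002], [-0.005, -0.002, -1.0]]
contact_force: [0.9, 0.1, -0.3]
finger_gap: 0.0558
grasp_force: 14.9
```

Request:
move_arm(
  increments=[
    [[0,0,0.55,0,0,0,50],[0,0,0.56,0,0,0,50],[0,0,0.55,0,0,0,50],[0,0,0.55,0,0,0,50],[0,0,0.4,0,0,0,50],[0,0,0.15,0,0,0,50],[0,0,0.1,0,0,0,50],[0,0,0,0,0,0,50]],
  ],
)

```text
time: 12.1
tcp_pos: [0.4582, -0.1697, 0.0368]
orientation: [[0.996, 0.086, -0.004], [0.086, -0.996, 0.001], [-0.004, -0.002, -1.0]]
contact_force: [-0.2, -0.4, -1.1]
finger_gap: 0.056
grasp_force: 14.9
```

Request:
move_arm(
  increments=[
    [[0,0,0.04,0,0,0,50],[0,0,0.03,0,0,0,50],[0,0,0,0,0,0,50]],
  ],
)

```text
time: 12.35
tcp_pos: [0.4587, -0.1701, 0.0356]
orientation: [[0.996, 0.086, -0.003], [0.086, -0.996, 0.0], [-0.003, -0.001, -1.0]]
contact_force: [0.2, 0.3, -1.2]
finger_gap: 0.0558
grasp_force: 14.9
```

Request:
move_arm(
  increments=[
    [[0,0,0.03,0,0,0,50],[0,0,0,0,0,0,50]],
  ],
)

```text
time: 12.52
tcp_pos: [0.4587, -0.1701, 0.0353]
orientation: [[0.996, 0.086, -0.003], [0.086, -0.996, 0.0], [-0.003, -0.0, -1.0]]
contact_force: [-4.6, 1.5, 10.0]
finger_gap: 0.056
grasp_force: 15.0
```

Run:
```python
from h import *
st()
s=monitor.state();P=np.array(s["tcp_pos"]);P0=P.copy()
R=np.array(s["orientation"])
c=[P[0],P[1]]
plan([([*c,.12],Rdn(.086),3,87),([*c,.12],Rdn(.086+np.pi/2),15,87),([*c,.034],Rdn(.086+np.pi/2),4,87)])
```

```text
12.52 tcp [ 0.4587 -0.1701  0.0353] F [-4.6  1.5 10. ] gap 0.056 gf 15.0 q [ 0.74  0.31 -0.53  1.99  0.2   0.9  -1.38]
[[0,0,-0.94,0,0.01,0,87],[0,0,-0.94,0,0.01,0,87],[-0.01,0,-0.94,0,0.01,0,87],[0,0,0,0,0,-1,87],[0,0,0,0,0,-1,87],[0,0,0,0,0,-1,87],[0,0,0,0,0,-1,87],[0,0,0,0,0,-1,87]]
[[0,0,0,0,0,-1,87],[0,0,0,0,0,-1,87],[0,0,0,0,0,-1,87],[0,0,0,0,0,-1,87],[0,0,0,0,0,-1,87],[0,0,0,0,0,-1,87],[0,0,0,0,0,-1,87],[0,0,0,0,0,-1,87]]
[[0,0,0,0,0,-1,87],[0,0,0,0,0,-1,87],[0,0,0.72,0,0,0,87],[0,0,0.71,0,0,0,87],[0,0,0.72,0,0,0,87],[0,0,0.71,0,0,0,87]]
```

Request:
move_arm(
  increments=[
    [[0,0,-0.02,0,0,0,60],[0,0,0,0,0,0,70],[0,0,0,0,0,0,87],[0,0,0,0,0,0,87],[0,0,0,0,0,0,87]],
  ],
)

```text
time: 12.93
tcp_pos: [0.4583, -0.1699, 0.0348]
orientation: [[0.996, 0.086, -0.004], [0.086, -0.996, 0.001], [-0.003, -0.001, -1.0]]
contact_force: [0.1, -0.5, -0.3]
finger_gap: 0.0792
grasp_force: 0.0
```

Request:
move_arm(
  increments=[
    [[0,0,-0.4,0,0,0,87],[0,0,-0.8,0,0.02,0,87],[0,0,-0.8,0,0.01,0,87],[0,0,-0.8,0,0,-0.5,87],[0,0,0,0,0,-1,87],[0,0,0,0,0,-1,87],[0,0,0,0,0,-1,87],[0,0,0,0,0,-1,87]],
  ],
)

```text
time: 13.6
tcp_pos: [0.4587, -0.17, 0.1199]
orientation: [[0.846, 0.533, 0.0], [0.533, -0.846, 0.001], [0.001, -0.0, -1.0]]
contact_force: [0.6, 0.9, 0.0]
finger_gap: 0.0866
grasp_force: 0.0
```

Request:
move_arm(
  increments=[
    [[0,0,0,0,0,-1,87],[0,0,0,0,0,-1,87],[0,0,0,0,0,-1,87],[0,0,0,0,0,-1,87],[0,0,0,0,0,-1,87],[0,0,0,0,0,-1,87],[0,0,0,0,0,-1,87],[0,0,0,0,0,-1,87]],
  ],
)

```text
time: 14.27
tcp_pos: [0.4586, -0.17, 0.1197]
orientation: [[0.17, 0.985, -0.0], [0.985, -0.17, 0.001], [0.001, -0.0, -1.0]]
contact_force: [1.0, 0.2, -0.5]
finger_gap: 0.0873
grasp_force: 0.0
```

Request:
move_arm(
  increments=[
    [[0,0,0,0,0,-1,87],[0,0,0,0,0,-1,87],[0,0,0,0,0,-0.5,87],[0,0,0,0,0,0,87],[0,0,0,0,0,0,87]],
  ],
)

```text
time: 14.68
tcp_pos: [0.4586, -0.17, 0.1194]
orientation: [[-0.084, 0.996, -0.0], [0.996, 0.084, 0.001], [0.001, -0.0, -1.0]]
contact_force: [-0.1, 0.1, 0.0]
finger_gap: 0.087
grasp_force: 0.0
```

Run:
```python
from h import *
st()
p=camera("top");q=camera("scene");
for c in(p,q):
  for m in masks_of(c,"carton_new")[:3]: print(round(m["conf"],2),np.round(m["xy"]),at_z(c,m["xy"],.05).round(3))
plan([([.4587,-.1701,.034],Rdn(.086+np.pi/2),4,87)])
```

```text
14.68 tcp [ 0.4586 -0.17    0.1194] F [-0.1  0.1  0. ] gap 0.087 gf 0.0 q [ 0.93  0.21 -0.73  1.92  0.15  1.07  0.23]
0.21 [328. 162.] [ 0.62  -0.317  0.05 ]
0.56 [293. 259.] [ 0.454 -0.157  0.05 ]
[[0,0,0.71,0,0,0,87],[0,0,0.71,0,-0.01,-0.01,87],[0,0,0.71,0,0,0,87],[0,0,0.7,0,0,0,87]]
```

Request:
move_arm(
  increments=[
    [[0,0,0.71,0,0,0,87],[0,0,0.71,0,0,0,87],[0,0,0.7,0,0,0,87],[0,0,0.4,0,0,0,87],[0,0,0.32,0,0,0,87],[0,0,0,0,0,0,80]],
  ],
)

```text
time: 15.38
tcp_pos: [0.4576, -0.1695, 0.0322]
orientation: [[-0.086, 0.996, -0.003], [0.996, 0.086, 0.002], [0.003, -0.002, -1.0]]
contact_force: [-1.0, -0.4, 0.7]
finger_gap: 0.0842
grasp_force: 0.0
```

Request:
move_arm(
  increments=[
    [[0,0,0,0,0,0,60],[0,0,0,0,0,0,48],[0,0,0,0,0,0,40],[0,0,0,0,0,0,34],[0,0,0,0,0,0,34],[0,0,0,0,0,0,34],[0,0,0,0,0,0,34]],
  ],
  newtons=15,
)

```text
time: 15.97
tcp_pos: [0.4585, -0.17, 0.0338]
orientation: [[-0.086, 0.996, -0.0], [0.996, 0.086, 0.001], [0.001, -0.0, -1.0]]
contact_force: [0.2, -0.1, -0.3]
finger_gap: 0.0417
grasp_force: 0.0
```

Run:
```python
from h import *
st();t=lambda *P:trk(LANE,P)
s=monitor.state();P=np.array(s["tcp_pos"])
R=Rtrk(np.pi/2)
P,R=plan([(P+[0,0,.05],Rdn(.086+np.pi/2),3,34),([*t(128,0,150)[:2]+[-.0,.05],.215],Rtrk(np.pi/2),6,34),(t(128,0,135),Rtrk(np.pi/2),3,34)])
```

```text
15.97 tcp [ 0.4585 -0.17    0.0338] F [ 0.2 -0.1 -0.3] gap 0.0417 gf 0.0 q [ 0.88  0.34 -0.69  1.99  0.27  0.91  0.14]
[[0,0,-0.56,0,0,0,34],[0,0,-0.55,0,-0.01,0,34],[0,0,-0.56,0,0,0,34],[-0.57,0.13,-0.73,-0.22,0,0,34],[-0.58,0.16,-0.72,-0.22,0,0,34],[-0.57,0.16,-0.72,-0.23,0,0,34],[-0.57,0.19,-0.72,-0.22,0,0,34],[-0.58,0.2,-0.71,-0.22,0,0,34]]
[[-0.57,0.22,-0.71,-0.22,0,0,34],[-0.55,-0.07,0.3,0,0,0,34],[-0.56,-0.06,0.3,0,0,0,34],[-0.55,-0.07,0.3,0,0,0,34]]
```

Request:
move_arm(
  increments=[
    [[0,0,0,0,0,0,34],[0,0,0,0,0,0,34],[0,0,0,0,0,0,34]],
  ],
  newtons=18,
)

```text
time: 16.22
tcp_pos: [0.4586, -0.17, 0.0338]
orientation: [[-0.086, 0.996, -0.0], [0.996, 0.086, 0.001], [0.001, -0.0, -1.0]]
contact_force: [-0.8, 0.5, 2.5]
finger_gap: 0.0398
grasp_force: 18.0
```

Request:
move_arm(
  increments=[
    [[0,0,-0.2,0,0,0,34],[0,0,-0.56,0,0,0,34],[0,0,-0.55,0,0,0,34],[0,0,-0.36,0,0,0,34],[-0.57,0.13,-0.73,-0.22,0,0,34],[-0.58,0.16,-0.72,-0.22,0,0,34],[-0.57,0.16,-0.72,-0.23,0,0,34],[-0.57,0.19,-0.72,-0.22,0,0,34]],
  ],
)

```text
time: 16.88
tcp_pos: [0.4804, -0.2378, 0.1722]
orientation: [[-0.086, 0.992, 0.093], [0.996, 0.086, 0.009], [0.001, 0.094, -0.996]]
contact_force: [0.4, -0.1, -0.4]
finger_gap: 0.0395
grasp_force: 18.0
```

Request:
move_arm(
  increments=[
    [[-0.58,0.2,-0.71,-0.22,0,0,34],[-0.57,0.22,-0.71,-0.22,0,0,34],[-0.55,-0.07,0.3,0,0,0,34],[-0.56,-0.06,0.3,0,0,0,34],[-0.55,-0.07,0.3,0,0,0,34],[0,0,0,0,0,0,34],[0,0,0,0,0,0,34]],
  ],
)

```text
time: 17.47
tcp_pos: [0.493, -0.3209, 0.1864]
orientation: [[-0.085, 0.987, 0.137], [0.996, 0.083, 0.014], [0.003, 0.138, -0.99]]
contact_force: [-0.5, 0.6, -0.6]
finger_gap: 0.0399
grasp_force: 18.0
```

```bash
cat >> h.py <<'E'
def intrk(P): return RT.T@(Rz(LANE[2]).T@(np.array(P)-[*LANE[:2],0])-[0,0,.036])*1e3
E
python3 - <<'E'
from h import *
st();t=lambda *P:trk(LANE,P)
s=monitor.state();print(intrk(s["tcp_pos"]).round(1), np.round(Rtrk(np.pi/2).T@s["orientation"],3).tolist())
p=camera("top");q=camera("scene")
a=p["pixels"][120:290,280:400,::-1].copy();b=q["pixels"][120:270,240:420,::-1].copy()
k=4;ims=[]
for c,(x,y,w,h),k in((p,(290,120,100,160),3.5),(q,(250,120,150,150),3)):
    im=cv2.resize(c["pixels"][y:y+h,x:x+w,::-1],None,fx=k,fy=k,interpolation=cv2.INTER_CUBIC).copy()
    wire(im,c,trk,LANE,(0,-28,0),(80,28,64),(0,0,255),np.array([x,y]),k)
    wire(im,c,trk,LANE,(50,-30.5,0),(285,30.5,60),(0,255,0),np.array([x,y]),k)
    ims.append(im)
H=max(i.shape[0] for i in ims)
im=np.hstack([np.vstack([i,np.zeros((H-i.shape[0],i.shape[1],3),np.uint8)]) for i in ims]);print(im.shape);cv2.imwrite("pics/c4.png",im)
P,R=plan([(t(128,0,105),Rtrk(np.pi/2),2,34),(t(128,0,40),Rtrk(np.pi/2),8,34)])
E
```

```text
17.47 tcp [ 0.493  -0.3209  0.1864] F [-0.5  0.6 -0.6] gap 0.0399 gf 18.0 q [ 1.1   0.27 -0.65  1.69  0.1   1.11  0.53]
[127.2  -0.3 134. ] [[1.0, -0.002, 0.002], [0.002, 1.0, -0.002], [-0.002, 0.002, 1.0]]
(560, 800, 3)
[[-0.02,-0.01,0.5,0,-0.01,0,34],[-0.01,0,0.5,0,-0.01,0.01,34],[0,0,0.27,0,0,0,34],[0,0,0.27,0,0,0,34],[0,0,0.27,0,0,0,34],[0,0,0.27,0,0,0,34],[0,0,0.27,0,0,0,34],[0,0,0.27,0,0,0,34]]
[[0,0,0.27,0,0,0,34],[0,0,0.27,0,0,0,34]]
```

View pics/c4.png

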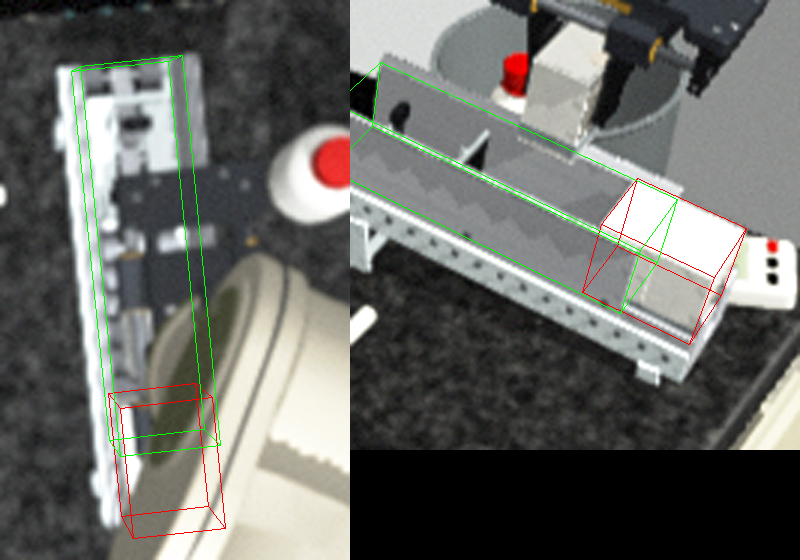

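The new kit hangs over the lane with its label to the front, and the model outline fits the guides. I lower it in steps and watch the force.

Request:
move_arm(
  increments=[
    [[-0.02,-0.01,0.4,0,0,0,34],[-0.01,0,0.4,0,0,0,34],[0,0,0.17,0,0,0,34],[0,0,0.17,0,0,0,34],[0,0,0.17,0,0,0,34]],
  ],
)

```text
time: 17.98
tcp_pos: [0.4988, -0.3206, 0.1472]
orientation: [[-0.086, 0.987, 0.137], [0.996, 0.085, 0.014], [0.002, 0.138, -0.99]]
contact_force: [-0.1, 0.4, -0.3]
finger_gap: 0.0402
grasp_force: 18.0
```

Request:
move_arm(
  increments=[
    [[0,0,0.17,0,0,0,34],[0,0,0.17,0,0,0,34]],
  ],
)

```text
time: 18.15
tcp_pos: [0.5004, -0.3209, 0.1375]
orientation: [[-0.086, 0.987, 0.138], [0.996, 0.085, 0.013], [0.001, 0.139, -0.99]]
contact_force: [-0.9, 0.6, -1.5]
finger_gap: 0.0399
grasp_force: 18.0
```

Request:
move_arm(
  increments=[
    [[0,0,0.2,0,0,0,34],[0,0,0.2,0,0,0,34],[0,0,0.2,0,0,0,34]],
  ],
)

```text
time: 18.4
tcp_pos: [0.5028, -0.3207, 0.1196]
orientation: [[-0.086, 0.987, 0.138], [0.996, 0.085, 0.013], [0.001, 0.139, -0.99]]
contact_force: [-0.4, -0.6, -1.2]
finger_gap: 0.0399
grasp_force: 18.0
```

Request:
move_arm(
  increments=[
    [[0,0,0.2,0,0,0,34],[0,0,0.2,0,0,0,34]],
  ],
)

```text
time: 18.57
tcp_pos: [0.5045, -0.3205, 0.1076]
orientation: [[-0.086, 0.987, 0.138], [0.996, 0.085, 0.013], [0.001, 0.139, -0.99]]
contact_force: [-0.2, 0.0, -0.5]
finger_gap: 0.0396
grasp_force: 18.0
```

Run:
```python
from h import *
st();print(intrk(monitor.state()["tcp_pos"]).round(1))
```

```text
18.57 tcp [ 0.5045 -0.3205  0.1076] F [-0.2  0.  -0.5] gap 0.0396 gf 18.0 q [ 1.06  0.37 -0.63  1.76  0.17  0.97  0.48]
[127.6  -0.9  54.4]
```

Request:
move_arm(
  increments=[
    [[0,0,0.2,0,0,0,34],[0,0,0.2,0,0,0,34],[0,0,0.15,0,0,0,34],[0,0,0,0,0,0,34]],
  ],
)

```text
time: 18.9
tcp_pos: [0.5063, -0.3199, 0.0907]
orientation: [[-0.086, 0.987, 0.137], [0.996, 0.085, 0.014], [0.002, 0.137, -0.991]]
contact_force: [0.4, 0.9, -1.1]
finger_gap: 0.0402
grasp_force: 18.0
```

Request:
move_arm(
  increments=[
    [[0,0,0.04,0,0,0,34],[0,0,0,0,0,0,34]],
  ],
)

```text
time: 19.07
tcp_pos: [0.5069, -0.3203, 0.0907]
orientation: [[-0.086, 0.987, 0.138], [0.996, 0.085, 0.013], [0.001, 0.139, -0.99]]
contact_force: [-0.6, -0.0, -0.9]
finger_gap: 0.0404
grasp_force: 18.0
```

Request:
move_arm(
  increments=[
    [[0,0,0.04,0,0,0,34],[0,0,0,0,0,0,34]],
  ],
)

```text
time: 19.23
tcp_pos: [0.5071, -0.3204, 0.0896]
orientation: [[-0.086, 0.987, 0.138], [0.996, 0.085, 0.013], [0.001, 0.139, -0.99]]
contact_force: [-0.5, 0.2, -0.8]
finger_gap: 0.04
grasp_force: 18.0
```

Request:
move_arm(
  increments=[
    [[0,0,0.04,0,0,0,34],[0,0,0,0,0,0,34]],
  ],
)

```text
time: 19.4
tcp_pos: [0.5072, -0.3202, 0.0883]
orientation: [[-0.086, 0.987, 0.138], [0.996, 0.085, 0.013], [0.001, 0.138, -0.99]]
contact_force: [-1.1, -0.9, -1.2]
finger_gap: 0.0397
grasp_force: 18.0
```

Request:
move_arm(
  increments=[
    [[0,0,0.03,0,0,0,34],[0,0,0,0,0,0,34]],
  ],
)

```text
time: 19.57
tcp_pos: [0.5074, -0.3203, 0.0875]
orientation: [[-0.086, 0.987, 0.138], [0.996, 0.085, 0.013], [0.001, 0.139, -0.99]]
contact_force: [0.0, 0.1, -1.7]
finger_gap: 0.0398
grasp_force: 18.0
```

Run:
```python
from h import *
st();print(intrk(monitor.state()["tcp_pos"]).round(1))
```

```text
19.57 tcp [ 0.5074 -0.3203  0.0875] F [ 0.   0.1 -1.7] gap 0.0398 gf 18.0 q [ 1.05  0.4  -0.62  1.77  0.19  0.93  0.46]
[127.7  -1.   34.1]
```

Request:
move_arm(
  increments=[
    [[0,0,0.03,0,0,0,34],[0,0,0,0,0,0,34]],
  ],
)

```text
time: 19.73
tcp_pos: [0.5082, -0.3203, 0.0875]
orientation: [[-0.086, 0.987, 0.139], [0.996, 0.085, 0.012], [0.0, 0.14, -0.99]]
contact_force: [-0.9, 1.8, 6.5]
finger_gap: 0.0399
grasp_force: 18.0
```

Request:
move_arm(
  increments=[
    [[0,0,0.03,0,0,0,34],[0,0,0,0,0,0,34]],
  ],
)

```text
time: 19.9
tcp_pos: [0.5089, -0.3202, 0.0875]
orientation: [[-0.086, 0.986, 0.14], [0.996, 0.085, 0.012], [-0.0, 0.141, -0.99]]
contact_force: [-2.2, 2.9, 12.5]
finger_gap: 0.0399
grasp_force: 18.0
```

Request:
move_arm(
  increments=[
    [[0,0,-0.06,0,0,0,42],[0,0,0,0,0,0,46],[0,0,0,0,0,0,50],[0,0,0,0,0,0,52],[0,0,0,0,0,0,52]],
  ],
)

```text
time: 20.32
tcp_pos: [0.5071, -0.3202, 0.0871]
orientation: [[-0.086, 0.987, 0.137], [0.996, 0.085, 0.013], [0.001, 0.138, -0.99]]
contact_force: [-0.4, 0.2, -0.3]
finger_gap: 0.0507
grasp_force: 0.0
```

Request:
move_arm(
  increments=[
    [[0,0,-0.1,0,0,0,52],[0,0,-0.2,0,0,0,52],[0,0,-0.3,0,0,0,52],[0,0,-0.4,0,0,0,52],[0,0,-0.5,0,0,0,52],[0,0,-0.6,0,0,0,52],[0,0,-0.6,0,0,0,52],[0,0,-0.6,0,0,0,52]],
  ],
)

```text
time: 20.98
tcp_pos: [0.4936, -0.3215, 0.1877]
orientation: [[-0.086, 0.987, 0.139], [0.996, 0.085, 0.012], [0.0, 0.139, -0.99]]
contact_force: [0.2, 0.3, 0.5]
finger_gap: 0.0518
grasp_force: 0.0
```

Run:
```python
from h import *
st();print(intrk(monitor.state()["tcp_pos"]).round(1))
t=lambda *P:trk(LANE,P)
P,R=plan([(t(200,0,150),Rtrk(np.pi/4),9,0),(t(300,0,150),Rtrk(0),9,0)])
q=camera("scene");print([(round(m["conf"],2),np.round(m["xy"])) for m in masks_of(q,"lever_tip")[:2]])
im=cv2.resize(q["pixels"][110:270,230:420,::-1],None,fx=4,fy=4,interpolation=cv2.INTER_CUBIC)[:600,:800].copy()
wire(im,q,trk,LANE,(0,-28,0),(120,28,64),(0,0,255),np.array([230,110]),4)
wire(im,q,trk,LANE,(0,-28,0),(80,28,64),(0,0,255),np.array([230,110]),4)
wire(im,q,trk,LANE,(186,-26,1),(264,26,50),(0,255,0),np.array([230,110]),4)
cv2.imwrite("pics/c5.png",im)
```

```text
20.98 tcp [ 0.4936 -0.3215  0.1877] F [0.2 0.3 0.5] gap 0.0518 gf 0.0 q [ 1.11  0.27 -0.65  1.69  0.1   1.11  0.53]
[127.9  -1.  135.2]
[[0,0.27,-0.05,0,0,0.83,0],[0.03,0.26,-0.06,0,0,0.84,0],[0.05,0.26,-0.05,0,0,0.83,0],[0.07,0.26,-0.06,0,0,0.83,0],[0.1,0.25,-0.05,0,0,0.84,0],[0.11,0.24,-0.06,0,0,0.83,0],[0.14,0.23,-0.05,0,0,0.83,0],[0.16,0.22,-0.06,0,0,0.84,0]]
[[0.17,0.2,-0.05,0,0,0.83,0],[0.26,0.26,0,0,0,0.83,0],[0.29,0.24,0,0,0,0.84,0],[0.3,0.21,0,0,0,0.83,0],[0.32,0.19,0,0,0,0.83,0],[0.34,0.15,0,0,0,0.84,0],[0.35,0.13,0,0,0,0.83,0],[0.35,0.1,0,0,0,0.83,0]]
[[0.37,0.06,0,0,0,0.84,0],[0.37,0.03,0,0,0,0.83,0]]
[(0.45, array([269., 160.]))]
```

View pics/c5.png

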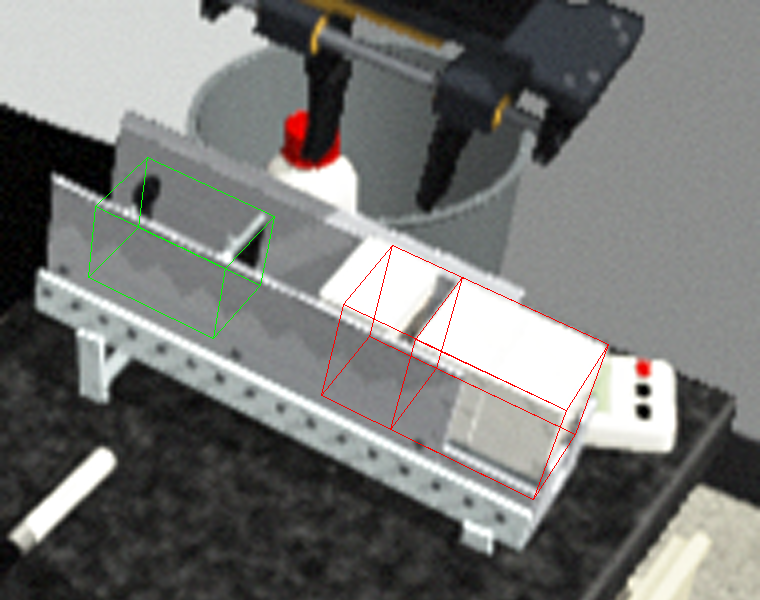

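The new kit sits in the lane behind the row with about 15 mm still to go. It is rolling, or will be closed up by the retainer. The retainer plate is near x≈187, which the green box matches. I'll keep this tool orientation, close the fingers and go behind the retainer.

Run:
```python
from h import *
t=lambda *P:trk(LANE,P);R0=Rtrk(np.pi/2)
P,R=plan([(t(292,0,140),R0,6,0),(t(292,0,40),R0,5,0)])
q=camera("top")
for nm in("carton_new","carton_front","retainer","lever_tip"):
  for c in (q,):
    for m in masks_of(c,nm)[:3]: 
        v=np.round(m["xy"]);print(nm,round(m["conf"],2),v,intrk(at_z(c,v,.12)).round())
```

```text
[[0.01,0.9,-0.01,0.01,0.01,0,0],[0.01,0.91,-0.02,0,0,0,0],[0.01,0.9,-0.01,0.01,0.01,0,0],[0.02,0.9,-0.01,0,0,0,0],[0.01,0.91,-0.02,0.01,0.01,0,0],[0.01,0.9,-0.01,0,0,0,0],[0,0,0.67,0,0,0,0],[0,0,0.66,0,0,0,0]]
[[0,0,0.67,0,0,0,0],[0,0,0.67,0,0,0,0],[0,0,0.66,0,0,0,0]]
carton_new 0.43 [328. 220.] [113.  16.  69.]
carton_new 0.37 [210. 270.] [ 39. 271.  79.]
retainer 0.68 [324. 158.] [242.  10.  51.]
lever_tip 0.5 [325. 156.] [246.   7.  50.]
```

Request:
move_arm(
  increments=[
    [[0.01,0.9,-0.01,0,0,0,0],[0.01,0.91,-0.02,0,0,0,0],[0.01,0.9,-0.01,0,0,0,0],[0.02,0.9,-0.01,0,0,0,0],[0.01,0.91,-0.02,0,0,0,0],[0.01,0.9,-0.01,0,0,0,0],[0,0,0,0,0,0,0],[0,0,0,0,0,0,0]],
  ],
)

```text
time: 22.0
tcp_pos: [0.6545, -0.3041, 0.2089]
orientation: [[-0.088, 0.987, 0.137], [0.996, 0.087, 0.015], [0.003, 0.138, -0.99]]
contact_force: [-0.8, -0.3, -1.0]
finger_gap: 0.0069
grasp_force: 0.0
```

Run:
```python
from h import *
st();print(intrk(monitor.state()["tcp_pos"]).round(1))
t=lambda *P:trk(LANE,P);R0=Rtrk(np.pi/2)
plan([(t(292,0,75),R0,3,0),(t(292,0,18),R0,5,0)])
p=camera("top");q=camera("scene");ims=[]
for c,(x,y,w,h),k in((p,(285,125,80,150),3.8),(q,(245,120,140,140),3.4)):
    im=cv2.resize(c["pixels"][y:y+h,x:x+w,::-1],None,fx=k,fy=k,interpolation=cv2.INTER_CUBIC).copy();o=np.array([x,y])
    wire(im,c,trk,LANE,(80,-28,0),(120,28,64),(0,0,255),o,k)
    wire(im,c,trk,LANE,(186,-26,1),(264,26,50),(0,255,0),o,k)
    ims.append(im)
H=max(i.shape[0] for i in ims)
cv2.imwrite("pics/c6.png",np.hstack([np.vstack([i,np.zeros((H-i.shape[0],i.shape[1],3),np.uint8)]) for i in ims]))
```

```text
22.0 tcp [ 0.6545 -0.3041  0.2089] F [-0.8 -0.3 -1. ] gap 0.0069 gf 0.0 q [ 0.82  0.55 -0.62  1.3   0.27  1.26  0.31]
[291.    2.5 133.7]
[[-0.03,0.01,0.65,-0.01,-0.01,0.01,0],[-0.03,0.01,0.65,0,-0.01,0,0],[-0.03,0.01,0.66,-0.01,-0.01,0.01,0],[0,0,0.38,0,0,0,0],[0,0,0.38,0,0,0,0],[0,0,0.38,0,0,0,0],[0,0,0.38,0,0,0,0],[0,0,0.38,0,0,0,0]]
```

View pics/c6.png

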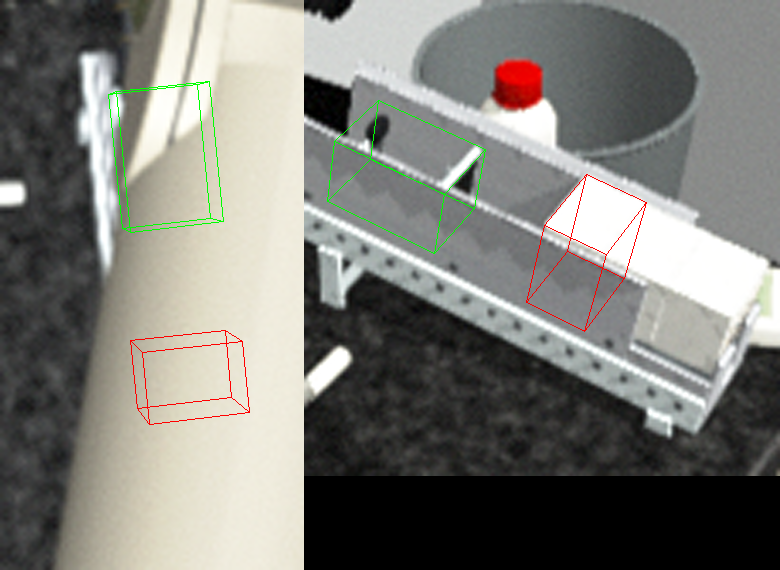

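The new kit has rolled up, so the three now stand closed at 0–120 mm. The retainer face sits near 186 mm, and the lever is upright. Now I go down behind the retainer.

Request:
move_arm(
  increments=[
    [[-0.03,0.01,0.65,0,-0.01,0,0],[-0.03,0.01,0.65,0,-0.01,0,0],[-0.03,0.01,0.66,0,-0.01,0.01,0],[0,0,0.38,0,0,0,0],[0,0,0.3,0,0,0,0],[0,0,0,0,0,0,0]],
  ],
)

```text
time: 22.6
tcp_pos: [0.6644, -0.3075, 0.1301]
orientation: [[-0.084, 0.987, 0.136], [0.996, 0.083, 0.011], [-0.001, 0.136, -0.991]]
contact_force: [-0.3, 0.1, 0.2]
finger_gap: 0.0006
grasp_force: 0.0
```

Run:
```python
from h import *
st();print(intrk(monitor.state()["tcp_pos"]).round(1))
t=lambda *P:trk(LANE,P);R0=Rtrk(np.pi/2)
plan([(t(292,0,18),R0,5,0)])
```

```text
22.6 tcp [ 0.6644 -0.3075  0.1301] F [-0.3  0.1  0.2] gap 0.0006 gf 0.0 q [ 0.8   0.62 -0.6   1.36  0.31  1.13  0.29]
[289.5  -1.7  54.4]
[[0.01,0.02,0.24,-0.01,0,0,0],[0.01,0.01,0.24,0,0,-0.01,0],[0.02,0.02,0.25,-0.01,0.01,0,0],[0.01,0.02,0.24,0,0,0,0],[0.01,0.01,0.24,-0.01,0,-0.01,0]]
```

Request:
move_arm(
  increments=[
    [[0.01,0.03,0.24,0,0,0,0],[0.01,0.03,0.24,0,0,0,0],[0.02,0.02,0.25,0,0,0,0]],
  ],
)

```text
time: 22.85
tcp_pos: [0.6715, -0.306, 0.1112]
orientation: [[-0.084, 0.987, 0.14], [0.996, 0.084, 0.009], [-0.003, 0.14, -0.99]]
contact_force: [0.7, 0.2, -0.7]
finger_gap: 0.0004
grasp_force: 0.0
```

Request:
move_arm(
  increments=[
    [[0.01,0,0.2,0,0,0,0],[0.01,0,0.2,0,0,0,0],[0,0,0.05,0,0,0,0],[0,0,0,0,0,0,0]],
  ],
)

```text
time: 23.18
tcp_pos: [0.6725, -0.3048, 0.0966]
orientation: [[-0.084, 0.987, 0.137], [0.996, 0.084, 0.01], [-0.001, 0.138, -0.99]]
contact_force: [0.4, -0.1, 0.9]
finger_gap: 0.0
grasp_force: 0.0
```

Run:
```python
from h import *
st();print(intrk(monitor.state()["tcp_pos"]).round(1))
```

```text
23.18 tcp [ 0.6725 -0.3048  0.0966] F [ 0.4 -0.1  0.9] gap 0.0 gf 0.0 q [ 0.78  0.66 -0.58  1.37  0.33  1.08  0.27]
[293.1   0.3  20. ]
```

Request:
move_arm(
  increments=[
    [[0,-0.1,0.1,0,0,0,0],[0,-0.1,0,0,0,0,0],[0,-0.1,0,0,0,0,0],[0,-0.1,0,0,0,0,0],[0,-0.1,0,0,0,0,0],[0,-0.1,0,0,0,0,0]],
  ],
)

```text
time: 23.68
tcp_pos: [0.655, -0.3067, 0.0921]
orientation: [[-0.084, 0.987, 0.138], [0.996, 0.084, 0.01], [-0.002, 0.139, -0.99]]
contact_force: [0.2, -0.1, -0.6]
finger_gap: 0.0007
grasp_force: 0.0
```

Request:
move_arm(
  increments=[
    [[0,-0.1,0,0,0,0,0],[0,-0.1,0,0,0,0,0],[0,-0.1,0,0,0,0,0],[0,-0.1,0,0,0,0,0],[0,-0.1,0,0,0,0,0],[0,-0.1,0,0,0,0,0]],
  ],
)

```text
time: 24.18
tcp_pos: [0.6375, -0.3082, 0.0896]
orientation: [[-0.084, 0.987, 0.139], [0.996, 0.084, 0.01], [-0.002, 0.139, -0.99]]
contact_force: [2.8, -1.4, 0.8]
finger_gap: 0.0008
grasp_force: 1.3
```

Run:
```python
from h import *
st();print(intrk(monitor.state()["tcp_pos"]).round(1))
```

```text
24.18 tcp [ 0.6375 -0.3082  0.0896] F [ 2.8 -1.4  0.8] gap 0.0008 gf 1.3 q [ 0.84  0.61 -0.6   1.47  0.31  1.03  0.29]
[257.3  -0.   17.9]
```

Request:
move_arm(
  increments=[
    [[0,-0.1,0,0,0,0,0],[0,-0.1,0,0,0,0,0],[0,-0.1,0,0,0,0,0],[0,-0.1,0,0,0,0,0],[0,-0.1,0,0,0,0,0],[0,-0.1,0,0,0,0,0]],
  ],
)

```text
time: 24.68
tcp_pos: [0.6196, -0.3096, 0.087]
orientation: [[-0.084, 0.987, 0.138], [0.996, 0.084, 0.01], [-0.002, 0.139, -0.99]]
contact_force: [3.1, -1.1, 2.0]
finger_gap: 0.0007
grasp_force: 1.3
```

Request:
move_arm(
  increments=[
    [[0,-0.1,0,0,0,0,0],[0,-0.1,0,0,0,0,0],[0,-0.1,0,0,0,0,0],[0,-0.1,0,0,0,0,0]],
  ],
)

```text
time: 25.02
tcp_pos: [0.6078, -0.3105, 0.0852]
orientation: [[-0.084, 0.987, 0.138], [0.996, 0.084, 0.01], [-0.002, 0.139, -0.99]]
contact_force: [2.4, -0.6, 1.5]
finger_gap: 0.0004
grasp_force: 1.3
```

Run:
```python
from h import *
st();print(intrk(monitor.state()["tcp_pos"]).round(1))
```

```text
25.02 tcp [ 0.6078 -0.3105  0.0852] F [ 2.4 -0.6  1.5] gap 0.0004 gf 1.3 q [ 0.89  0.56 -0.61  1.55  0.3   1.    0.32]
[2.272e+02 2.000e-01 1.780e+01]
```

Request:
move_arm(
  increments=[
    [[0,-0.08,0,0,0,0,0],[0,-0.07,0,0,0,0,0],[0,-0.07,0,0,0,0,0],[0,-0.07,0,0,0,0,0],[0,-0.05,0,0,0,0,0]],
  ],
)

```text
time: 25.43
tcp_pos: [0.5977, -0.3114, 0.0837]
orientation: [[-0.084, 0.987, 0.138], [0.996, 0.084, 0.01], [-0.002, 0.138, -0.99]]
contact_force: [2.3, -0.6, 2.5]
finger_gap: 0.0006
grasp_force: 1.2
```

Request:
move_arm(
  increments=[
    [[0,-0.05,0,0,0,0,0],[0,-0.05,0,0,0,0,0]],
  ],
)

```text
time: 25.6
tcp_pos: [0.5948, -0.3116, 0.0833]
orientation: [[-0.084, 0.987, 0.138], [0.996, 0.084, 0.01], [-0.002, 0.138, -0.99]]
contact_force: [1.6, -0.6, 0.9]
finger_gap: 0.0003
grasp_force: 1.2
```

Request:
move_arm(
  increments=[
    [[0,-0.04,0,0,0,0,0],[0,-0.03,0,0,0,0,0]],
  ],
)

```text
time: 25.77
tcp_pos: [0.5928, -0.3118, 0.0831]
orientation: [[-0.084, 0.987, 0.138], [0.996, 0.084, 0.01], [-0.002, 0.138, -0.99]]
contact_force: [2.5, -0.4, 1.8]
finger_gap: 0.0002
grasp_force: 1.2
```

Request:
move_arm(
  increments=[
    [[0,-0.04,0,0,0,0,0],[0,-0.04,0,0,0,0,0]],
  ],
)

```text
time: 25.93
tcp_pos: [0.5904, -0.312, 0.0827]
orientation: [[-0.084, 0.987, 0.138], [0.996, 0.084, 0.01], [-0.002, 0.138, -0.99]]
contact_force: [1.7, -0.3, 2.2]
finger_gap: 0.0007
grasp_force: 1.2
```

Request:
move_arm(
  increments=[
    [[0,-0.04,0,0,0,0,0],[0,-0.03,0,0,0,0,0]],
  ],
)

```text
time: 26.1
tcp_pos: [0.5883, -0.3122, 0.0824]
orientation: [[-0.084, 0.987, 0.138], [0.996, 0.084, 0.01], [-0.002, 0.138, -0.99]]
contact_force: [2.2, -0.1, 1.2]
finger_gap: 0.0007
grasp_force: 1.2
```

Request:
move_arm(
  increments=[
    [[0,-0.03,0,0,0,0,0],[0,-0.03,0,0,0,0,0]],
  ],
)

```text
time: 26.27
tcp_pos: [0.5866, -0.3123, 0.0822]
orientation: [[-0.084, 0.987, 0.138], [0.996, 0.084, 0.01], [-0.002, 0.138, -0.99]]
contact_force: [2.6, -0.0, 1.6]
finger_gap: 0.0006
grasp_force: 1.7
```

Run:
```python
from h import *
st();print(intrk(monitor.state()["tcp_pos"]).round(1))
```

```text
26.27 tcp [ 0.5866 -0.3123  0.0822] F [ 2.6 -0.   1.6] gap 0.0006 gf 1.7 q [ 0.92  0.53 -0.61  1.6   0.28  0.98  0.34]
[2.057e+02 2.000e-01 1.770e+01]
```

Request:
move_arm(
  increments=[
    [[0,-0.03,0,0,0,0,0],[0,-0.03,0,0,0,0,0]],
  ],
)

```text
time: 26.43
tcp_pos: [0.5865, -0.3123, 0.0824]
orientation: [[-0.085, 0.986, 0.142], [0.996, 0.084, 0.01], [-0.002, 0.142, -0.99]]
contact_force: [12.7, -1.5, -6.0]
finger_gap: 0.0
grasp_force: 6.2
```

Request:
move_arm(
  increments=[
    [[0,-0.03,0,0,0,0,0],[0,-0.02,0,0,0,0,0]],
  ],
)

```text
time: 26.6
tcp_pos: [0.5864, -0.3123, 0.0825]
orientation: [[-0.085, 0.986, 0.145], [0.996, 0.085, 0.01], [-0.003, 0.145, -0.989]]
contact_force: [19.5, -3.2, -9.1]
finger_gap: 0.0005
grasp_force: 8.8
```

Run:
```python
from h import *
st();print(intrk(monitor.state()["tcp_pos"]).round(1))
q=camera("scene")
for nm in("retainer","lever_tip","carton_rear","carton_new"):
    for m in masks_of(q,nm)[:3]: 
        v=np.round(m["xy"]);ys,xs=np.where(m["region"]);print(nm,round(m["conf"],2),v,xs.min(),xs.max(),ys.min(),ys.max())
for x in(120,124,128): print(x,[proj(q,trk(LANE,(x,y,50))).round(1) for y in(-26,26)],"tip",proj(q,trk(LANE,(x+64.6,0,58.3))).round(1))
```

```text
26.6 tcp [ 0.5864 -0.3123  0.0825] F [19.5 -3.2 -9.1] gap 0.0005 gf 8.8 q [ 0.93  0.53 -0.62  1.61  0.28  0.97  0.34]
[205.6   0.3  18.1]
retainer 0.28 [280. 322.] 258 293 295 348
lever_tip 0.39 [291. 174.] 292 298 169 178
lever_tip 0.35 [293. 172.] 292 296 170 176
carton_rear 0.73 [350. 194.] 334 361 181 222
carton_rear 0.53 [293. 172.] 292 297 170 177
carton_new 0.97 [330. 182.] 316 344 173 196
120 [array([325.9, 176.5]), array([314.5, 190.3])] tip [293.2 167.2]
124 [array([324.2, 175.7]), array([312.7, 189.5])] tip [291.5 166.4]
128 [array([322.5, 174.9]), array([311. , 188.6])] tip [289.8 165.7]
```

The row felt solid at TCP x = 205.7, so the retainer face is at 120 mm and the finger half-thickness is 7.5 mm. I back off and rise behind the lever.

Request:
move_arm(
  increments=[
    [[0,0.1,0,0,0,0,0],[0,0.15,0,0,0,0,0],[0,0.15,0,0,0,0,0],[0,0.1,-0.4,0,0,0,0],[0,0,-0.6,0,0,0,0],[0,0,-0.5,0,0,0,0],[0,0,0,0,0,0,0],[0,0,0,0,0,0,0]],
  ],
)

```text
time: 27.52
tcp_pos: [0.5924, -0.3123, 0.1301]
orientation: [[-0.084, 0.987, 0.14], [0.996, 0.084, 0.008], [-0.003, 0.14, -0.99]]
contact_force: [-0.7, -0.7, -0.4]
finger_gap: 0.0002
grasp_force: 0.0
```

```bash
cat > lev.py <<'E'
from h import *
R0=Rtrk(np.pi/2)
def wp(a,h=5,dz=0):
    C=np.array([180-46*np.sin(a)+h*np.cos(a),12.5+46*np.cos(a)+h*np.sin(a)])
    return trk(LANE,(C[0]+7.5,0,C[1]+11+dz))
E
python3 - <<'E'
from lev import *
st();print(intrk(monitor.state()["tcp_pos"]).round(1))
W=[(wp(-.1,9,-4),R0,2,0),(wp(0,5,-4),R0,2,0)]
for a in np.arange(.1,.65,.1): W.append((wp(a,5,-4+4*a/.6),R0,1,0))
for a in np.arange(.7,1.45,.1): W.append((wp(a,4.5,0),R0,1,0))
plan(W)
E
```

```text
27.52 tcp [ 0.5924 -0.3123  0.1301] F [-0.7 -0.7 -0.4] gap 0.0002 gf 0.0 q [ 0.93  0.49 -0.63  1.55  0.26  1.06  0.35]
[218.1  -0.3  64.3]
[[0,-0.28,0,0,0.02,-0.01,0],[0.01,-0.29,0,0.01,0.02,0,0],[0,-0.14,-0.02,0,0,0,0],[0,-0.14,-0.02,0,0,0,0],[0,-0.16,-0.03,0,0,0,0],[0,-0.15,-0.02,0,0,0,0],[0,-0.15,0,0,0,0,0],[0,-0.15,0.02,0,0,0,0]]
[[0,-0.15,0.03,0,0,0,0],[0,-0.14,0.04,0,0,0,0],[0,-0.14,0.09,0,0,0,0],[0,-0.13,0.09,0,0,0,0],[0,-0.11,0.11,0,0,0,0],[0,-0.1,0.12,0,0,0,0],[0,-0.09,0.12,0,0,0,0],[0,-0.08,0.14,0,0,0,0]]
[[0,-0.06,0.14,0,0,0,0],[0,-0.05,0.14,0,0,0,0]]
```

Request:
move_arm(
  increments=[
    [[0,-0.28,0,0,0.02,0,0],[0.01,-0.29,0,0,0.02,0,0],[0,-0.14,-0.02,0,0,0,0],[0,-0.14,-0.02,0,0,0,0]],
  ],
)

```text
time: 27.85
tcp_pos: [0.5653, -0.314, 0.1253]
orientation: [[-0.084, 0.987, 0.137], [0.996, 0.083, 0.014], [0.003, 0.137, -0.991]]
contact_force: [1.3, 0.5, -0.7]
finger_gap: 0.0004
grasp_force: 0.3
```

Request:
move_arm(
  increments=[
    [[0,-0.16,-0.03,0,0,0,0],[0,-0.15,-0.02,0,0,0,0],[0,-0.15,0,0,0,0,0],[0,-0.15,0.02,0,0,0,0]],
  ],
)

```text
time: 28.18
tcp_pos: [0.5482, -0.3153, 0.1246]
orientation: [[-0.085, 0.987, 0.138], [0.996, 0.084, 0.014], [0.002, 0.139, -0.99]]
contact_force: [0.3, -0.1, 0.0]
finger_gap: 0.0004
grasp_force: 0.3
```

Run:
```python
from lev import *
st();print(intrk(monitor.state()["tcp_pos"]).round(1), [intrk(wp(a,5,-4+4*a/.6)).round(1).tolist() for a in(.3,.4,.5)])
q=camera("scene")
for nm in("lever_tip","cam_lever"):
  for m in masks_of(q,nm)[:3]: print(nm,round(m["conf"],2),np.round(m["xy"]))
for a in(-.1,.2,.4,.6): print(a,proj(q,trk(LANE,(180-46*np.sin(a),0,12.5+46*np.cos(a)))).round(1))
```

```text
28.18 tcp [ 0.5482 -0.3153  0.1246] F [ 0.3 -0.1  0. ] gap 0.0004 gf 0.3 q [ 1.01  0.43 -0.65  1.65  0.21  1.03  0.41]
[173.5   0.6  65.1] [[178.7, -0.0, 66.9], [174.2, -0.0, 66.5], [169.8, 0.0, 65.6]]
lever_tip 0.45 [302. 174.]
cam_lever 0.49 [301. 174.]
-0.1 [293.2 167.2]
0.2 [299.  170.2]
0.4 [302.5 173. ]
0.6 [305.6 176.2]
```

The lever follows the model at about 0.4 rad, so I continue along the arc.

Request:
move_arm(
  increments=[
    [[0,-0.15,0.03,0,0,0,0],[0,-0.14,0.04,0,0,0,0],[0,-0.14,0.09,0,0,0,0],[0,-0.13,0.09,0,0,0,0]],
  ],
)

```text
time: 28.67
tcp_pos: [0.5328, -0.3164, 0.1146]
orientation: [[-0.085, 0.987, 0.138], [0.996, 0.084, 0.014], [0.002, 0.139, -0.99]]
contact_force: [0.8, 0.2, 0.1]
finger_gap: 0.0002
grasp_force: 0.1
```

Run:
```python
from lev import *
st();print(intrk(monitor.state()["tcp_pos"]).round(1), [intrk(wp(a,4.5,0)).round(1).tolist() for a in(.6,.7,.8)])
q=camera("scene")
for nm in("lever_tip",):
  for m in masks_of(q,nm)[:3]: print(nm,round(m["conf"],2),np.round(m["xy"]))
for a in(.6,.7,.8,.9): print(a,proj(q,trk(LANE,(180-46*np.sin(a),0,12.5+46*np.cos(a)))).round(1))
plan([(wp(a,4.,0),R0,1,0) for a in np.arange(.9,1.45,.1)])
```

```text
28.67 tcp [ 0.5328 -0.3164  0.1146] F [0.8 0.2 0.1] gap 0.0002 gf 0.1 q [ 1.03  0.41 -0.65  1.69  0.21  1.    0.43]
[156.9   0.7  57.3] [[165.2, -0.0, 64.0], [161.3, 0.0, 61.6], [157.6, 0.0, 58.8]]
lever_tip 0.39 [386. 212.]
0.6 [305.6 176.2]
0.7 [307. 178.]
0.8 [308.2 179.8]
0.9 [309.2 181.7]
[[-0.02,-0.06,0.05,-0.02,-0.03,-0.02,0],[0,-0.1,0.12,0,0,0,0],[0,-0.09,0.12,0,0,0,0],[0,-0.07,0.14,0,0,0,0],[0,-0.06,0.14,0,0,0,0],[0,-0.05,0.15,0,0,0,0]]
```

Request:
move_arm(
  increments=[
    [[-0.02,-0.08,0.08,0,-0.02,0,0],[0,-0.1,0.12,0,0,0,0]],
  ],
)

```text
time: 28.93
tcp_pos: [0.5286, -0.3176, 0.1081]
orientation: [[-0.085, 0.987, 0.138], [0.996, 0.084, 0.011], [-0.0, 0.139, -0.99]]
contact_force: [-0.2, -0.5, 3.1]
finger_gap: 0.0006
grasp_force: 1.2
```

Run:
```python
from lev import *
st();print(intrk(monitor.state()["tcp_pos"]).round(1), [intrk(wp(a,4.5,0)).round(1).tolist() for a in(.9,1,1.1)])
q=camera("scene")
for nm in("lever_tip","cam_lever","retainer"):
  for m in masks_of(q,nm)[:3]: print(nm,round(m["conf"],2),np.round(m["xy"]))
# dark pixels inside lane near predicted arc
g=q["pixels"].max(2);d=(g<60).astype(np.uint8);roi=np.zeros_like(d);roi[160:195,285:325]=1
n,l,s,c=cv2.connectedComponentsWithStats(d*roi)
for i in range(1,n): print(s[i].tolist(),c[i].round(1))
for a in(.6,.8,1.,1.2): print(a,proj(q,trk(LANE,(180-46*np.sin(a),0,12.5+46*np.cos(a)))).round(1))
print("fingertip",proj(q,trk(LANE,intrk(monitor.state()["tcp_pos"])-[0,0,11])).round(1))
```

```text
28.93 tcp [ 0.5286 -0.3176  0.1081] F [-0.2 -0.5  3.1] gap 0.0006 gf 1.2 q [ 1.04  0.41 -0.64  1.71  0.21  0.98  0.43]
[ 1.517e+02 -1.000e-01  5.150e+01] [[154.3, -0.0, 55.6], [151.2, -0.0, 52.1], [148.5, -0.0, 48.4]]
[300, 160, 19, 25, 322] [307.6 169.7]
[324, 160, 1, 1, 1] [324. 160.]
0.6 [305.6 176.2]
0.8 [308.2 179.8]
1.0 [310.  183.5]
1.2 [311.2 187.3]
fingertip [306.  180.5]
```

Request:
move_arm(
  increments=[
    [[0,-0.09,0.12,0,0,0,0],[0,-0.07,0.14,0,0,0,0]],
  ],
)

```text
time: 29.3
tcp_pos: [0.5249, -0.3179, 0.0997]
orientation: [[-0.085, 0.987, 0.138], [0.996, 0.084, 0.012], [-0.0, 0.139, -0.99]]
contact_force: [-0.0, -0.3, 0.2]
finger_gap: 0.0007
grasp_force: 0.2
```

Request:
move_arm(
  increments=[
    [[0,-0.06,0.14,0,0,0,0]],
  ],
)

```text
time: 29.38
tcp_pos: [0.5234, -0.318, 0.0948]
orientation: [[-0.084, 0.987, 0.138], [0.996, 0.084, 0.012], [0.0, 0.138, -0.99]]
contact_force: [0.1, -0.3, -0.7]
finger_gap: 0.0005
grasp_force: 0.1
```

Request:
move_arm(
  increments=[
    [[0,-0.05,0.15,0,0,0,0]],
  ],
)

```text
time: 29.47
tcp_pos: [0.5229, -0.3182, 0.0905]
orientation: [[-0.084, 0.987, 0.139], [0.996, 0.084, 0.012], [-0.0, 0.139, -0.99]]
contact_force: [-4.6, -0.2, 28.8]
finger_gap: 0.0006
grasp_force: 15.6
```

Run:
```python
from lev import *
st();print(intrk(monitor.state()["tcp_pos"]).round(1), [intrk(wp(a,5,0)).round(1).tolist() for a in(1.2,1.3,1.4)])
```

```text
29.47 tcp [ 0.5229 -0.3182  0.0905] F [-4.6 -0.2 28.8] gap 0.0006 gf 15.6 q [ 1.04  0.43 -0.64  1.73  0.22  0.95  0.43]
[143.5  -0.2  34.9] [[146.4, 0.0, 44.8], [144.5, 0.0, 40.6], [143.0, -0.0, 36.2]]
```

Request:
move_arm(
  increments=[
    [[0,0,-0.1,0,0,0,0],[0,0,-0.2,0,0,0,0],[0,0,-0.8,0,0,0,0],[0,0,-0.8,0,0,0,0],[0,0,-0.8,0,0,0,0],[0,0,-0.8,0,0,0,0],[0,0,0,0,0,0,0],[0,0,0,0,0,0,0]],
  ],
)

```text
time: 30.13
tcp_pos: [0.5085, -0.3197, 0.1956]
orientation: [[-0.084, 0.987, 0.139], [0.996, 0.084, 0.01], [-0.002, 0.14, -0.99]]
contact_force: [-0.1, -0.4, -0.7]
finger_gap: 0.0004
grasp_force: 0.0
```

Run:
```python
from lev import *
st();print(intrk(monitor.state()["tcp_pos"]).round(1))
for n in("scene","top"):
  q=camera(n)
  for nm in("lever_tip","cam_lever","retainer","carton_rear","carton_new"):
    for m in masks_of(q,nm)[:2]:
      ys,xs=np.where(m["region"]);print(n,nm,round(m["conf"],2),np.round(m["xy"]),xs.min(),xs.max(),ys.min(),ys.max())
  for a in(0,.6,1,1.3,1.4): print(a,proj(q,trk(LANE,(180-46*np.sin(a),0,12.5+46*np.cos(a)))).round(1))
  print("plate top",[proj(q,trk(LANE,(120,y,50))).round(1) for y in(-26,26)])
  if n=="scene":
    g=q["pixels"].max(2);print(g[158:200:2,284:326:2])
```

```text
30.13 tcp [ 0.5085 -0.3197  0.1956] F [-0.1 -0.4 -0.7] gap 0.0004 gf 0.0 q [ 1.1   0.29 -0.68  1.66  0.12  1.13  0.5 ]
[143.8  -0.5 141. ]
scene lever_tip 0.72 [285. 340.] 233 319 299 368
scene carton_rear 0.63 [353. 196.] 334 361 181 222
scene carton_new 0.2 [279. 321.] 258 294 294 348
0 [295.2 168.1]
0.6 [305.6 176.2]
1 [310.  183.5]
1.3 [311.4 189.1]
1.4 [311.5 190.9]
plate top [array([325.9, 176.5]), array([314.5, 190.3])]
[[123 125 123 123 128 126 151 157 154 147 177 231 252 255 255 254 253 253
  111 109 105]
 [129 121 121 127 122 125 124 126 142 213 227 220 222 227 250 252 250 249
  111 103 104]
 [121 123 121 121 120 123 130 141 145 146 162 200 216 221 221 224 241 247
  111 108 104]
 [124 123 121 122 129 139 142 137 143 140 144 131 142 210 232 219 218 229
  214 152 124]
 [130 129 134 143 141 139 138 141 138 137 140 138 126 141 148 215 234 224
  222 224 208]
 [140 139 145 144 140 140 135 141 141 139 142 139 141 141 147 138 138 200
  220 220 219]
 [142 135 140 141 143 145 141 142 143 138 136 142 141 141 139 141 136 123
  131 207 215]
 [150 141 138 136 133 139 138 141 143 142 139 
[... 738 characters left out ...]
2
  255 255 255]
 [140 143 137 136 136 136 121 123 120 120 122 119 121 123 120 127 168 223
  213 206 255]
 [139 138 142 145 137 143 130 119 120 128 122 121 123 121 122 119 126 116
  159 223 209]
 [137 138 139 141 139 141 141 127 138 136 131 117 126 119 122 123 122 122
  121 125 145]
 [139 144 128 138 138 143 140 137 139 139 139 130 119 117 119 117 121 120
  120 122 123]
 [164 129  77 127 143 136 138 139 134 136 136 138 127 117 127 124 121 120
  117 122 124]]
top retainer 0.64 [322. 192.] 318 341 178 216
top carton_rear 0.47 [328. 241.] 323 329 237 252
0 [332.  187.2]
0.6 [332.7 199.2]
1 [332.5 204.7]
1.3 [332.  206.8]
1.4 [331.8 207.1]
plate top [array([346.4, 213.8]), array([322.1, 216.5])]
```

The lever is no longer visible above the guides. The fingertip got down to 23.9 mm over the wheels on the lever's arc, where a fully flat lever's grip sits, and met a hard stop at 29 N. The plate shows where it should be for 120 mm. I check the bystanders, then hand in.

Run:
```python
from h import *
q=camera("scene");ok=True
for nm,ref in(("timer",(385,213)),("marker",(239,245)),("swab_jar",(184,227))):
    m=masks_of(q,nm);v=m[0]["xy"] if m else (0,0);print(nm,np.round(v));ok&=np.hypot(*(np.array(v)-ref))<6
print([(round(m["conf"],2),np.round(m["xy"])) for m in masks_of(q,"carton_front")[:4]])
if ok: print(manip.sign_off())
st()
```

```text
timer [387. 211.]
marker [363. 209.]
swab_jar [184. 229.]
[(0.73, array([278., 322.]))]
30.98 tcp [ 0.5083 -0.3192  0.1945] F [ 0.1 -0.1  0.5] gap 0.0006 gf 0.0 q [ 1.1   0.3  -0.68  1.66  0.12  1.13  0.5 ]
```

Run:
```python
from h import *
q=camera("scene");a=cv2.imread("pics/scene0.png")[:,:,::-1].astype(int)
print([(round(m["conf"],2),np.round(m["xy"])) for m in masks_of(q,"marker")])
d=abs(q["pixels"].astype(int)-a)[215:275,222:262].max(2);print("marker zone diff",np.percentile(d,[50,95,99]),"bright",(q["pixels"][215:275,222:262].min(2)>180).sum(),(a[215:275,222:262].min(2)>180).sum())
```

```text
[(0.86, array([236., 246.])), (0.45, array([300., 189.]))]
marker zone diff [ 5.   21.05 75.05] bright 167 139
```

The marker has not moved: the network now finds it at (236,246), the same place as at the start.

```bash
python3 -c "
from h import *
print(manip.sign_off())"
```

```text
the job is handed in; nothing more can be done
None
```

I handed the job in at about 31 s: the old kit stands in the tray, the new kit is loaded label-front behind the other two, the row felt solid against the stop, and the cam lever is folded down to its hard stop (judged from contact height and force, as the guide hid it from the camera).

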